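# Weight down a glued name plate on a plaque

### The job

Set up the plaque for its glue to dry: lay the dark wooden board centred and square on the cork pad, lay the brass plate centred and square on top of that board, then stand the two weights upright on the plate, the red one in the middle of its left half and the bare steel one in the middle of its right half (left and right as seen from the robot looking out over the bench). Also stand the white glue bottle upright on the plywood stand, midway between the blue tin and the yellow tin. Leave the pale spare board and the amber jar where they are.

Things in the scene. Friction and masses are not known exactly. Their poses are not given: they have to be found in the camera images.
- pad: Flat cork pad, fixed on the bench: 90 (x) by 170 (y) by 5 mm thick. Origin: centre of its underside, on the bench top (z = 0); its top face is 5 mm up. x (short) points away from the robot, y (long) to the robot's left; turned up to 0.3 rad. The dark board goes on it, long side along the pad's long side.
- caddy: Fixed plywood stand: slab 90 (x) by 200 (y) by 8 mm thick with two fixed metal-lidded tins, blue at y = +65 mm, yellow at y = -65 mm, each 46 mm across, tops 58 mm above the bench; gap between them 84 mm. Origin: centre of its underside, on the bench, below mid-gap. x points away from the robot, y to the robot's left; turned up to 0.3 rad. The bottle goes on the slab at x = y = 0.
- board_mid (a point): Dark brown wooden board (the plaque), 60 (x) by 150 (y) by 18 mm thick (z), loose, about 110 g, lying flat on the bench; starts with its long side pointing away from the robot, give or take 0.25 rad. This point is its centre, 9 mm above its underside. The same either way round.
- plate_mid (a point): Brass plate, 44 (x) by 130 (y) by 8 mm thick (z), loose, about 380 g, lying flat on the bench; starts with its long side pointing away from the robot, give or take 0.25 rad. This point is its centre, 4 mm above its underside. The same either way round. The middles of its halves are 32.5 mm from its centre along its y.
- weight_red_mid (a point): Red-painted round weight, upright and loose, about 420 g: straight body 40 mm across from the foot to 38 mm up, then a narrower neck and a 26 mm cap; 50 mm tall in all. This point is on its axis, 25 mm above its foot. z is its axis.
- weight_steel_mid (a point): Bare grey steel round weight, upright and loose, about 420 g: straight body 40 mm across from the foot to 38 mm up, then a narrower neck and a 26 mm cap; 50 mm tall in all. This point is on its axis, 25 mm above its foot. z is its axis.
- glue_mid (a point): White glue bottle with green band and orange nozzle, upright and loose, about 120 g, closed and rigid. 110 mm tall; straight round body 40 mm across from the foot to 72 mm up, then it narrows to the nozzle. This point is on its axis, 55 mm above its foot. z is its axis.
- spare_mid (a point): Bystander, leave alone: pale wooden board, 60 (x) by 150 (y) by 18 mm thick, loose. This point is its centre, 9 mm above its underside.
- jar_mid (a point): Bystander, leave alone: amber glass jar with black cap, 48 mm across, 60 mm tall, loose. This point is on its axis, 30 mm above its foot.
Not all that is in view belongs to the job. Of the things that look like the part that bears plate_mid, take the one that is farthest to the robot's left at the start.

How it is judged:
At the end, for the whole second after the job is handed in: Board on pad and plate on board, each centred to 12 mm and square to 0.17 rad; red weight on the plate's left half, steel on its right, upright, 18 to 47 mm from its centre, 12 mm from its long axis; bottle upright on the stand, 12 mm from midway, 15 mm from the tins' line; all released, at rest (horizontal distance between board_mid and pad below 0.012 m and angle between the y axis of board_mid and the y axis of pad, either way round below 0.17 rad and z of board_mid in the frame of pad between 0.01 and 0.018 m and horizontal distance between plate_mid and board_mid below 0.012 m and angle between the y axis of plate_mid and the y axis of board_mid, either way round below 0.17 rad and z of plate_mid in the frame of board_mid between 0.009 and 0.017 m and (y of weight_red_mid in the frame of plate_mid between 0.018 and 0.047 m or y of weight_red_mid in the frame of plate_mid between -0.047 and -0.018 m) and x of weight_red_mid in the frame of plate_mid between -0.012 and 0.012 m and z of weight_red_mid in the frame of plate_mid between 0.025 and 0.033 m and y of weight_red_mid in the frame of pad above 0.005 m and angle between each of weight_red_mid, weight_steel_mid, glue_mid's own z axis and vertical below 0.1 rad and (y of weight_steel_mid in the frame of plate_mid between 0.018 and 0.047 m or y of weight_steel_mid in the frame of plate_mid between -0.047 and -0.018 m) and x of weight_steel_mid in the frame of plate_mid between -0.012 and 0.012 m and z of weight_steel_mid in the frame of plate_mid between 0.025 and 0.033 m and y of weight_steel_mid in the frame of pad below -0.005 m and x of glue_mid in the frame of caddy between -0.015 and 0.015 m and y of glue_mid in the frame of caddy between -0.012 and 0.012 m and z of glue_mid in the frame of caddy between 0.059 and 0.067 m and linear speed of each of board, plate, weight_red, weight_steel, glue below 0.02 m/s); the robot touches nothing.
It fails at once if the pale spare board is pushed more than 20 mm from where it was (distance of spare_mid from where it was at the start of the episode above 0.02 m).
It fails at once if the amber jar is pushed more than 20 mm from where it was (distance of jar_mid from where it was at the start of the episode above 0.02 m).
It also fails if it takes over 128 s, if anything falls off the work surface, if the arm or the gripper's body presses on something with over 40 N, if the wrist force passes 120 N, or if a joint passes its speed limit or range.

### The arm

A 6-joint arm with a two-finger parallel gripper is mounted at the origin on the work surface. World frame = base frame: x ahead of the robot, y to its left, z up, the work surface at z = 0. Lengths are in m, angles in rad, forces in N, time in s.
With the tool pointing down it reaches from about 0.375 to 0.9 m from the base axis. Payload 3.1 kg.
Tool frame: the origin (TCP) lies on the centre line of the jaws, within the pads' length; the fingertips stand robot.finger_overhang ahead of it and the grasp point (between the pads) lies 2 mm behind it (robot.finger_overhang is the distance from the TCP to the fingertips, in m); z points along the fingers, y is the direction in which the jaws open and shut (so a half turn about z gives the same grasp; the last joint's range is limited). The gripper opens to 87 mm and grips with 3 to 60 N. Pads are 19 mm wide; open, the fingers measure 117 mm over their backs; the gripper's body (75 mm by 190 mm) begins 51 mm behind the grasp point.
Start: joints at [-1.385, 0.527, 1.433, -0, 1.181, -0.178], TCP at [0.223, -0.584, 0.24] pointing down, gripper open.
Joint ranges: [-3.08, 3.08], [-0.75, 2.2], [0.22, 2.44], [-1.43, 4.57], [0, 2.65], [-2.85, 2.85]. Speed limits (rad/s): [2.79, 2.79, 3.14, 3.14, 3.14, 3.14].

### API

Orientations are given as a unit quaternion [x, y, z, w].
In Python, from rig import robot gives the robot as it stands. The module is installed in compiled form; this text tells all that it offers.
- The arm moves only by the tool step_arm, never from a script. Its arguments are lists of equal length, an entry for each row: "slide": the shift along the tool's x, y, z in mm, a list of three; "twist": the turn about the tool's z in degrees. A call has 1 to 20 rows; each row shifts and turns the commanded pose from where the row before left it, along the tool's axes as they then stand; what a row does not reach is not made up. A row lasts 1/12 s, in which the tool goes at most 41.7 mm and 7.16 degrees, less where a joint would pass 70% of its speed; a pose out of reach is approached as far as the arm can. A call is refused whole if a number of a shift passes 41.7 or a number of a turn 7.16, either way. A call with a gripper value outside its range is refused whole. "jaw" is the finger opening in mm, from 0 to 87, set as the call begins (left out, the last holds). The fingers move at their own pace and stop on an object; "force" is the grip in N (left out, the last holds). Time passes only in rows, so rows that do not move let the fingers close. It gives the time, the measured TCP pose, the force and the opening at its end, in the units of the state.
- robot.get_obs(): the state, without advancing time (a new reading comes with each control period).
- robot.camera(name): name is "side" or "top" or "wrist"; returns a dict with "color" (384x512x3 uint8, blue, green, red), "depth" (384x512 float32, m along the optical axis (not along the pixel's ray), 0 where there is no reading), "camera_matrix" (3x3 intrinsics, pixels), "k1" (the pictures are not rectified: a ray, as slopes to the right and down, at radius r is drawn at 1 + k1 r^2 times it, then the intrinsics apply), "origin" and "orientation" of the camera in the world. Camera axes: x right, y down, z forward; pixel columns grow to the right and rows downward; lengths in m; the calibration is good to about 2 mm. A picture is of the moment at which its call begins.
- robot.hand_in(): hands the job in, once; it reports no verdict.
The state is a dict: "time": time; "q": joint angles; "joint_velocities": joint speeds; "joint_torque": joint torques, N m; "position": TCP position; "tool_rot": TCP orientation; "ft_force": force on the tool from outside, world axes, zero at the start; "moment": the same for the moment, N m; "grip_width": finger opening in m.
Only numpy, scipy, OpenCV 4.12 (cv2) and the standard library are available. Lean on these libraries where they do the work, as an engineer would, in place of code of your own. Each camera call takes 0.05 s, during which the arm holds its last target.

## Working session

There is one attempt and no reset: what is moved stays moved. The work goes in short steps, Python scripts to look and compute and a tool call to move; the robot and the scene stay as the last step left them, time stands still between calls to the robot, and variables do not carry over. Pictures are saved under pics/ and viewed, and the job is handed in when it is done.

Besides the shell and the picture viewer there is one more tool, called after "Call:" in YAML: its name, and indented under it one key for each argument. step_arm: Moves the arm, as the interface text tells. Its arguments: {"type":"object","properties":{"slide":{"type":"array","items":{"type":"array","items":{"type":"number"}}},"twist":{"type":"array","items":{"type":"number"}},"jaw":{"type":"number"},"force":{"type":"number"}},"required":["slide","twist"]}

```bash
ls -la; mkdir -p pics; python3 - <<'E'
from rig import robot
import cv2,numpy as np
o=robot.get_obs(); print({k:np.round(v,3).tolist() for k,v in o.items()}, robot.finger_overhang)
for n in ['side','top','wrist']:
    c=robot.camera(n); cv2.imwrite(f'pics/{n}0.png',c['color']); np.savez(f'/tmp/{n}0.npz',**c)
    print(n,c['camera_matrix'].tolist(),c['k1'],c['origin'],c['orientation'],(c['depth']>0).mean())
E
```

```text
total 12
drwxr-xr-x  3 agent agent 4096 Dec  6 12:10 .
drwxr-xr-x 23 root  root  4096 Dec  6 12:10 ..
drwxr-xr-x  2 agent agent 4096 Dec  6 12:10 pics
{'time': 0.0, 'q': [-1.384, 0.528, 1.434, -0.0, 1.181, -0.179], 'joint_velocities': [0.0, 0.0, -0.001, 0.002, 0.002, -0.001], 'joint_torque': [0.0, -44.004, -17.659, 0.063, 0.058, -0.0], 'position': [0.223, -0.583, 0.239], 'tool_rot': [0.983, 0.181, -0.0, -0.001], 'ft_force': [-0.198, 0.504, -0.137], 'moment': [-0.024, -0.02, -0.009], 'grip_width': 0.087} 0.017
side [[468.2150202789575, 0.0, 258.8230070850602], [0.0, 468.2150202789575, 186.8633061106749], [0.0, 0.0, 1.0]] -0.0569633193609076 [0.29985988 1.01903737 0.74934764] [-0.09442212  0.86410172 -0.49133292  0.05481458] 0.9958750406901041
top [[487.83731632638523, 0.0, 267.70300894298526], [0.0, 487.83731632638523, 192.97356369687154], [0.0, 0.0, 1.0]] -0.16455853244305396 [ 0.25875871 -0.05769794  1.3631935 ] [-0.69907964  0.70734295 -0.07523092  0.07275925] 0.9959360758463541
wrist [[319.2872599662923, 0.0, 255.98025859690247], [0.0, 319.2872599662923, 193.82471666402358], [0.0, 0.0, 1.0]] -0.03352212365530011 [ 0.29547538 -0.55556566  0.38492436] [ 0.81536823 -0.56126229 -0.08170882  0.11611617] 0.9960835774739584
```

View pics/top0.png

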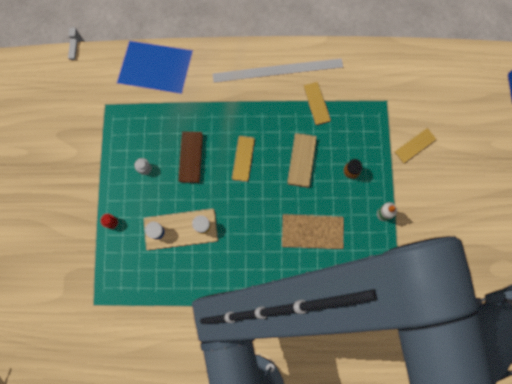

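View pics/side0.png

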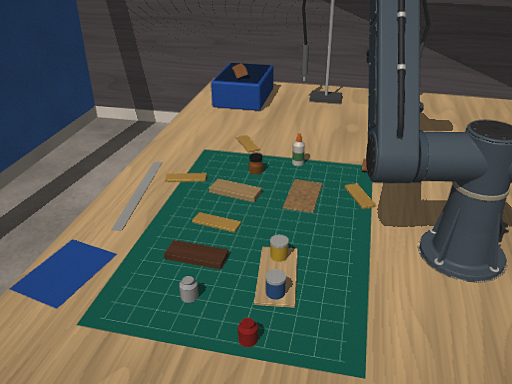

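View pics/wrist0.png

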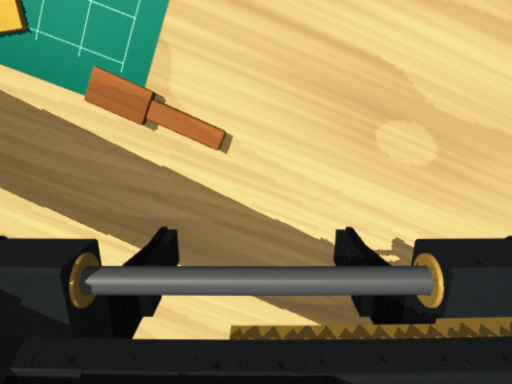

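```bash
cat > h.py <<'E'
import numpy as np,cv2
from scipy.spatial.transform import Rotation as R
def rays(c,px):
    px=np.asarray(px,float).reshape(-1,1,2)
    K=np.asarray(c['camera_matrix']);k1=float(c['k1'])
    # forward: xd = x(1+k1 r^2) -> OpenCV model
    u=cv2.undistortPointsIter(px,K,np.array([k1,0,0,0.]),None,None,(3,100,1e-12)).reshape(-1,2)
    d=np.c_[u,np.ones(len(u))]
    return d
def plane(c,px,z):
    d=rays(c,px)@R.from_quat(c['orientation']).as_matrix().T
    o=np.asarray(c['origin']); t=(z-o[2])/d[:,2]
    return o+d*t[:,None]
def cloud(c):
    h,w=c['depth'].shape
    u,v=np.meshgrid(np.arange(w),np.arange(h))
    d=rays(c,np.c_[u.ravel(),v.ravel()])
    P=d*c['depth'].reshape(-1,1)
    P=P@R.from_quat(c['orientation']).as_matrix().T+np.asarray(c['origin'])
    P[c['depth'].ravel()==0]=np.nan
    return P.reshape(h,w,3)
def proj(c,P):
    P=np.atleast_2d(P)
    q=(P-np.asarray(c['origin']))@R.from_quat(c['orientation']).as_matrix()
    u=q[:,:2]/q[:,2:]; r2=(u**2).sum(1,keepdims=True); u=u*(1+float(c['k1'])*r2)
    K=np.asarray(c['camera_matrix']); return u*[K[0,0],K[1,1]]+[K[0,2],K[1,2]]
E
python3 - <<'E'
from h import *
np.set_printoptions(precision=4,suppress=True)
T=dict(np.load('/tmp/top0.npz'));S=dict(np.load('/tmp/side0.npz'));W=dict(np.load('/tmp/wrist0.npz'))
C=cloud(T)
for n,p in dict(dark=(190,157),y1=(243,158),y2=(317,103),y3=(415,145),spare=(302,160),jar=(353,168),red=(109,219),steel=(142,165),bottle=(390,208),pad=(313,231),caddy=(178,229),blue=(154,230),yel=(203,224)).items(): print(n,C[p[1],p[0]],plane(T,[p],0))
C=cloud(S)
print('side')
for n,p in dict(dark=(195,253),y1=(216,222),y2=(186,177),y3=(248,143),y4=(360,195),spare=(235,189)).items(): print(n,C[p[1],p[0]])
print(cloud(W)[15,10])
for c in (T,S):
  a=cv2.resize(c['color'],None,fx=4,fy=4,interpolation=cv2.INTER_CUBIC)
  cv2.imwrite('pics/z.png',a)
a=cv2.resize(T['color'][60:270,90:440],None,fx=2.28,fy=2.28,interpolation=cv2.INTER_CUBIC);cv2.imwrite('pics/top_z.png',a)
a=cv2.resize(S['color'][120:360,130:400],None,fx=2.5,fy=2.5,interpolation=cv2.INTER_CUBIC);cv2.imwrite('pics/side_z.png',a)
E
```

```text
dark [0.6534 0.1582 0.0179] [[0.6587 0.1611 0.    ]]
y1 [0.6503 0.0057 0.0111] [[0.6535 0.0063 0.    ]]
y2 [ 0.8176 -0.2138  0.0127] [[ 0.8228 -0.2153  0.    ]]
y3 [ 0.6865 -0.5006  0.0097] [[ 0.6896 -0.5038  0.    ]]
spare [ 0.64   -0.1635  0.0195] [[ 0.6456 -0.165   0.    ]]
jar [ 0.6035 -0.3012  0.0629] [[ 0.6202 -0.313   0.    ]]
red [0.4691 0.3756 0.0526] [[0.4776 0.393  0.    ]]
steel [0.6228 0.2892 0.0503] [[0.6367 0.3024 0.    ]]
bottle [ 0.4829 -0.3885  0.1002] [[ 0.5007 -0.4148  0.    ]]
pad [ 0.4381 -0.1907 -0.0018] [[ 0.4378 -0.1906  0.    ]]
caddy [0.4463 0.1892 0.0089] [[0.4475 0.1908 0.    ]]
blue [0.4375 0.2468 0.0555] [[0.4451 0.2597 0.    ]]
yel [0.4523 0.112  0.06  ] [[0.4612 0.1198 0.    ]]
side
dark [0.6526 0.166  0.0186]
y1 [0.6446 0.0164 0.0108]
y2 [ 0.8162 -0.2126  0.0052]
y3 [ 0.6799 -0.4997  0.0067]
y4 [ 0.2635 -0.2134  0.0094]
spare [ 0.6353 -0.1506  0.0196]
[ 0.2859 -0.2731  0.0104]
```

View pics/top_z.png

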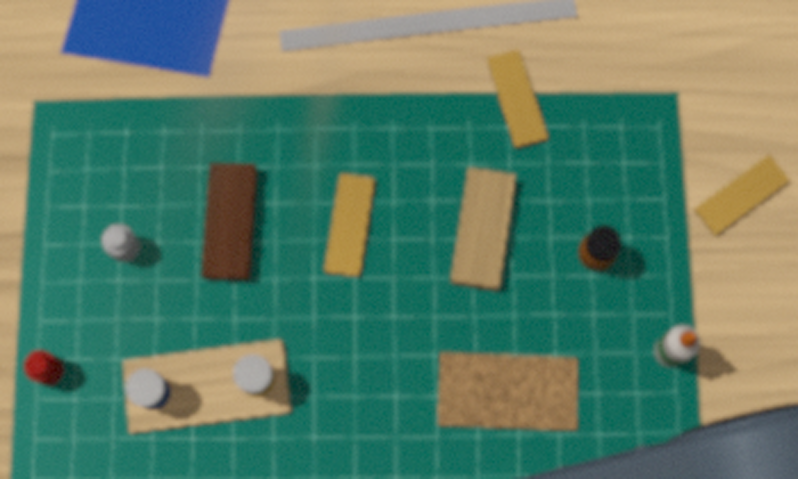

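View pics/side_z.png

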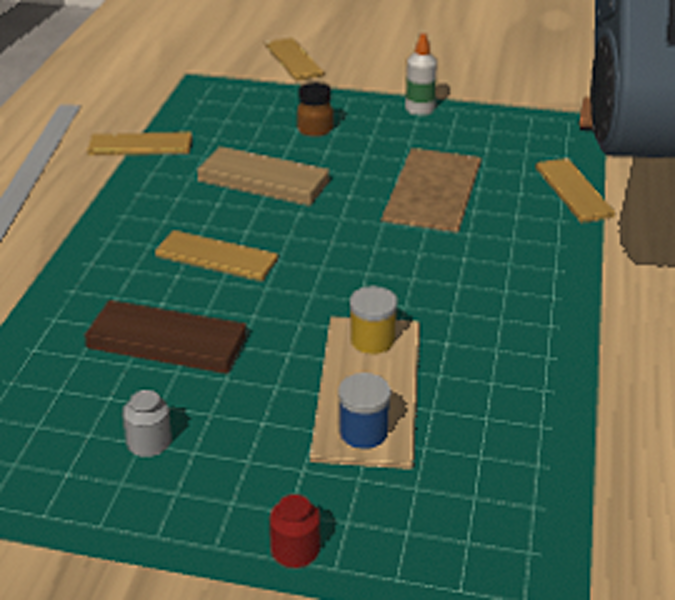

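```bash
cat > seg.py <<'E'
from h import *
def mask(c,lo,hi,roi=None):
    hsv=cv2.cvtColor(c['color'],cv2.COLOR_BGR2HSV)
    m=cv2.inRange(hsv,np.array(lo),np.array(hi))
    if roi is not None:
        k=np.zeros_like(m);x0,y0,x1,y1=roi;k[y0:y1,x0:x1]=255;m&=k
    return m
def biggest(m):
    n,l,s,_=cv2.connectedComponentsWithStats(m)
    i=1+np.argmax(s[1:,4]); return (l==i).astype(np.uint8)*255
def rect(c,m,z):
    m=biggest(m)
    cs,_=cv2.findContours(cv2.resize(m,None,fx=4,fy=4,interpolation=cv2.INTER_LINEAR)>127 if 0 else m,cv2.RETR_EXTERNAL,cv2.CHAIN_APPROX_NONE)
    p=max(cs,key=len).reshape(-1,2)
    P=plane(c,p,z)[:,:2]*1000
    (cx,cy),(w,h),a=cv2.minAreaRect(P.astype(np.float32))
    b=cv2.boxPoints(((cx,cy),(w,h),a))
    e=b[1]-b[0],b[2]-b[1]
    L=max(e,key=np.linalg.norm)
    ang=np.degrees(np.arctan2(L[1],L[0]))%180
    # pixel-boundary: add 1 px size
    return np.round([cx,cy,w,h,ang],1)
E
python3 - <<'E'
from seg import *
T=dict(np.load('/tmp/top0.npz'));S=dict(np.load('/tmp/side0.npz'))
for c,pts in ((T,dict(dark=(190,157),y1=(243,158),spare=(302,160),pad=(313,231),caddy=(178,229),mat=(220,190),red=(109,219),steel=(142,165),bottle=(390,208),org=(393,208),pad2=(290,240))),(S,dict(dark=(195,253),y1=(216,222),pad=(303,190),caddy=(277,262),red=(248,335),steel=(188,292),blue=(275,290),yel=(279,252),org=(299,138),white=(298,147)))):
  h=cv2.cvtColor(c['color'],cv2.COLOR_BGR2HSV)
  for k,(x,y) in pts.items(): print(k,np.median(h[y-2:y+3,x-2:x+3].reshape(-1,3),0),h[y-2:y+3,x-2:x+3].reshape(-1,3).min(0),h[y-2:y+3,x-2:x+3].reshape(-1,3).max(0))
E
```

```text
dark [ 11. 155.  92.] [  9 144  88] [ 13 168  96]
y1 [ 20. 156. 177.] [ 20 151 176] [ 20 161 180]
spare [ 18. 107. 168.] [ 18 102 166] [ 19 111 171]
pad [ 16. 122. 149.] [ 15 117 137] [ 17 127 164]
caddy [ 18.  94. 186.] [ 18  91 163] [ 19 100 196]
mat [ 84. 198. 111.] [ 83 179 108] [ 85 223 114]
red [  2. 211. 138.] [  0 197  86] [179 224 155]
steel [ 18.   6. 162.] [  0   2 106] [165  10 173]
bottle [ 12. 174. 164.] [ 10  52 120] [ 13 220 175]
org [ 12. 177. 154.] [ 10  75 105] [ 15 220 170]
pad2 [ 16. 122. 152.] [ 16 116 144] [ 17 127 155]
dark [ 10. 138.  76.] [  9 131  72] [ 12 154  78]
y1 [ 19. 155. 153.] [ 18 152 146] [ 19 158 155]
pad [ 16. 123. 131.] [ 15 119 121] [ 16 126 139]
caddy [ 17. 106. 163.] [ 17 100 140] [ 22 207 178]
red [  1. 195. 103.] [  0 180  91] [  3 208 139]
steel [ 23.  10. 115.] [12  6 95] [ 30  13 125]
blue [107. 157. 100.] [106 151  93] [108 166 103]
yel [ 22. 193. 148.] [ 21 187 137] [ 22 197 154]
org [ 12. 209. 160.] [ 11 114 108] [ 16 227 174]
white [ 19.  26. 157.] [ 17  24 143] [ 20  28 218]
```

```bash
cat > meas.py <<'E'
from seg import *
T=dict(np.load('/tmp/top0.npz'));S=dict(np.load('/tmp/side0.npz'))
wood=((5,60,45),(30,255,255))
def go(n,c,roi,z,lo=wood[0],hi=wood[1]):
    m=mask(c,lo,hi,roi); print(n,rect(c,m,z),(biggest(m)>0).sum())
print('TOP')
go('dark',T,(170,120,215,195),.009)
go('y1',T,(222,130,262,188),.004)
go('spare',T,(280,125,325,195),.009)
go('pad',T,(272,205,352,256),.0025)
go('caddy',T,(135,200,225,258),.004)
go('jar_b',T,(330,145,375,190),.030)
print('SIDE')
go('dark',S,(150,230,240,275),.009)
go('y1',S,(180,205,250,240),.004)
go('pad',S,(275,170,335,220),.0025)
go('caddy',S,(245,240,305,312),.004)
E
python3 meas.py; python3 - <<'E'
from seg import *
T=dict(np.load('/tmp/top0.npz'));S=dict(np.load('/tmp/side0.npz'))
def cen(c,m): 
    m=biggest(m); y,x=np.nonzero(m); return np.array([x.mean(),y.mean()]),(x.min(),x.max(),y.min(),y.max())
def tri(a,b):
    # closest point two rays
    o=[];d=[]
    for c,p in (a,b):
        v=rays(c,[p])[0]@R.from_quat(c['orientation']).as_matrix().T; v/=np.linalg.norm(v); o.append(np.asarray(c['origin'],float));d.append(v)
    A=np.zeros((3,3));B=np.zeros(3)
    for oo,v in zip(o,d):
        Q=np.eye(3)-np.outer(v,v);A+=Q;B+=Q@oo
    P=np.linalg.solve(A,B); return P, [np.linalg.norm((np.eye(3)-np.outer(v,v))@(P-oo))*1000 for oo,v in zip(o,d)]
red=lambda c,r:mask(c,(0,120,40),(4,255,255),r)|mask(c,(172,120,40),(180,255,255),r)
gr=lambda c,r:mask(c,(0,0,60),(180,45,255),r)
org=lambda c,r:mask(c,(8,150,90),(16,255,255),r)
for n,f,rt,rs in (('red',red,(90,200,130,240),(225,305,275,355)),('steel',gr,(128,150,158,182),(170,265,210,310)),('org',org,(375,195,405,225),(285,128,315,150)),('bluelid',gr,(140,215,168,243),(260,265,292,285)),('yellid',gr,(190,212,214,236),(262,232,294,250))):
    a,ea=cen(T,f(T,rt));b,eb=cen(S,f(S,rs)); print(n,a,ea,b,eb,tri((T,a),(S,b)))
    for z in (.025,.05,.058,.1): print('   ',z,plane(T,[a],z)[0,:2],plane(S,[b],z)[0,:2])
E
```

```text
TOP
dark [658.4 159.   59.6 149.2 177.5] 1011
y1 [652.4   5.6  46.8 132.2 171.1] 705
spare [ 644.3 -164.1   62.4  153.8  170. ] 1102
pad [ 436.9 -188.2  169.2   90.7   87.1] 1927
caddy [446.5 184.1  92.1 202.2  97.4] 1752
jar_b [ 600.6 -295.9   42.9   26.3   39.4] 85
SIDE
dark [654.1 156.7  77.4 156.8 177.4] 1174
y1 [648.6   4.6  54.  134.5 171.2] 530
pad [ 433.  -190.7  176.9   90.6   87. ] 912
caddy [443.7 177.5  92.3 218.7  96.9] 1757
red [108.36875 220.65625] (np.int64(101), np.int64(116), np.int64(214), np.int64(227)) [247.54507338 332.23899371] (np.int64(238), np.int64(257), np.int64(318), np.int64(346)) (array([0.46709931, 0.38694699, 0.02244139]), [np.float64(2.1040911910219235), np.float64(2.1040911910218187)])
    0.025 [0.46882364 0.38633984] [0.46436667 0.38936751]
    0.05 [0.46489922 0.37804437] [0.45868891 0.41109982]
    0.058 [0.46364341 0.37538982] [0.45687203 0.41805416]
    0.1 [0.4570504  0.36145343] [0.4473334  0.45456444]
steel [142.24338624 165.85185185] (np.int64(135), np.int64(150), np.int64(158), np.int64(173)) [188.12935323 289.19900498] (np.int64(179), np
[... 1278 characters left out ...]
69]
    0.05 [0.43811492 0.2488525 ] [0.4361254  0.24376193]
    0.058 [0.43702228 0.24698499] [0.43456663 0.25263048]
    0.1 [0.43128591 0.23718055] [0.42638307 0.2991904 ]
yellid [200.43518519 223.49074074] (np.int64(192), np.int64(209), np.int64(216), np.int64(231)) [278.89655172 240.75369458] (np.int64(270), np.int64(288), np.int64(234), np.int64(247)) (array([0.45284712, 0.11951997, 0.05516425]), [np.float64(1.6234385792716821), np.float64(1.6234385792717951)])
    0.025 [0.45900042 0.12371976] [0.4577661  0.08069161]
    0.05 [0.45525953 0.12033053] [0.45231616 0.1130775 ]
    0.058 [0.45406244 0.11924598] [0.45057217 0.12344098]
    0.1 [0.44777773 0.11355208] [0.44141626 0.17784928]
```

Candidates for the brass plate in the top view are (243,158), (317,103) and (415,145). A fourth, at side-view (360,195), is hidden under the arm in the top view. Their y values are +0.006, −0.21, −0.50 and −0.21, so the leftmost is (243,158). The dark board is at (190,157) and the pale bystander at (302,160). I'll check that choice in a close crop.

```bash
cat > go.py <<'E'
import sys,numpy as np
from rig import robot
o=robot.get_obs()
from scipy.spatial.transform import Rotation as R
M=R.from_quat(o['tool_rot']).as_matrix()
p=o['position']; jy=np.degrees(np.arctan2(M[1,1],M[0,1]))
print('t',round(float(o['time']),2),'p',np.round(p*1000 if hasattr(p,'dtype') else np.array(p)*1000,1),'jaw ang',round(jy,2),'zdown',np.round(M[:,2],3),'w',round(float(o['grip_width'])*1000,1),'F',np.round(o['ft_force'],1))
if len(sys.argv)>4:
    x,y,z,a=map(float,sys.argv[1:5])
    da=(a-jy+90)%180-90
    t=np.radians(jy+da)
    D=np.array([x,y,z])-np.array(p)*1000
    ty=np.array([np.cos(t),np.sin(t)]);tx=np.array([-np.sin(t),np.cos(t)])
    print('twist %.1f (q6 then ~ %.0f)'%(-da,np.degrees(np.arctan2(y,x))-jy-da),'slide tool after twist: x %.1f y %.1f z %.1f'%(D[:2]@tx,D[:2]@ty,-D[2]),'norm',round(np.linalg.norm(D[:2]),1))
E
python3 go.py 482 -394 200 7.2
python3 -c "
import cv2;a=cv2.imread('pics/top0.png')[120:200,165:330];cv2.imwrite('pics/crop1.png',cv2.resize(a,None,fx=4.5,fy=4.5,interpolation=cv2.INTER_CUBIC))"
```

```text
t 0.15 p [ 222.9 -583.3  238.8] jaw ang -69.1 zdown [-0.     0.002 -1.   ] w 87.2 F [ 0.5  0.3 -0.3]
twist -76.3 (q6 then ~ -46) slide tool after twist: x 155.4 y 280.8 z 38.8 norm 320.9
```

View pics/crop1.png

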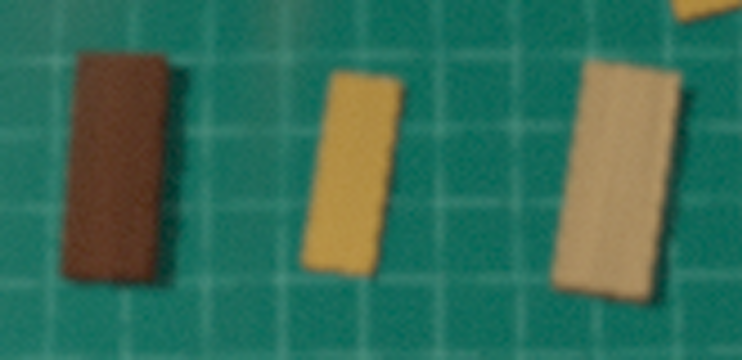

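Call:
step_arm:
  slide:
    - [0, 0, 0]
    - [0, 0, 0]
    - [0, 0, 0]
    - [0, 0, 0]
    - [0, 0, 0]
    - [0, 0, 0]
    - [0, 0, 0]
    - [0, 0, 0]
    - [0, 0, 0]
    - [0, 0, 0]
    - [0, 0, 0]
    - [15.6, 28.1, 0]
    - [15.6, 28.1, 0]
    - [15.6, 28.1, 0]
    - [15.6, 28.1, 0]
    - [15.6, 28.1, 0]
    - [15.6, 28.1, 0]
    - [15.6, 28.1, 0]
  twist: [-6.95, -6.95, -6.95, -6.95, -6.95, -6.95, -6.95, -6.95, -6.95, -6.95, -6.95, 0, 0, 0, 0, 0, 0, 0]
  jaw: 87

```text
time: 1.65
position: [0.4051, -0.4491, 0.2393]
tool_rot: [0.66, 0.751, 0.0, -0.0]
ft_force: [0.1, -0.8, -0.2]
grip_width: 0.0869
```

The crop shows the dark board at (115,165), the thin brass piece at (350,170) and the pale board at (615,180), so the choices stand. Next is a wrist look at the bottle.

```bash
python3 - <<'E'
from rig import robot
import cv2,numpy as np
for n in ['wrist','top']:
    c=robot.camera(n); cv2.imwrite(f'pics/{n}1.png',c['color']); np.savez(f'/tmp/{n}1.npz',**c)
E
python3 go.py 482 -394 140 7.2
```

```text
t 1.75 p [ 407.3 -446.7  239.2] jaw ang 7.65 zdown [ 0.001  0.002 -1.   ] w 87.1 F [-0.   0.5 -0.5]
twist 0.4 (q6 then ~ -46) slide tool after twist: x 43.0 y 80.7 z 99.2 norm 91.4
```

View pics/wrist1.png

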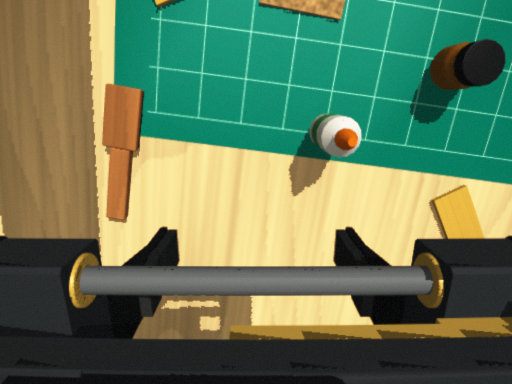

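View pics/top1.png

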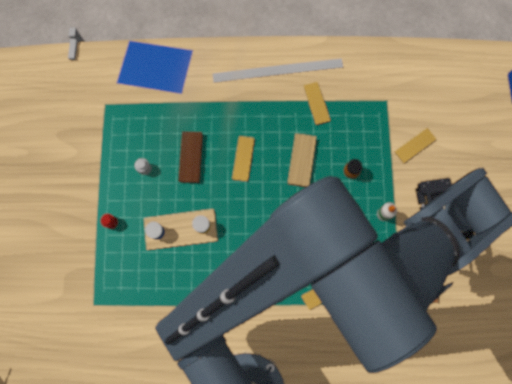

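```bash
python3 - <<'E'
from seg import *
W=dict(np.load('/tmp/wrist1.npz'))
m=biggest(mask(W,(8,150,90),(16,255,255),(320,120,370,160))); y,x=np.nonzero(m); print(x.mean(),y.mean(),plane(W,[(x.mean(),y.mean())],.098))
m=biggest(mask(W,(0,0,110),(180,60,255),(300,105,370,165)));y,x=np.nonzero(m);print(x.min(),x.max(),y.min(),y.max())
print(W['origin'])
E
```

```text
345.80748663101605 138.74866310160428 [[ 0.47942777 -0.39404914  0.098     ]]
321 360 115 156
[ 0.39575044 -0.37226018  0.3855297 ]
```

Call:
step_arm:
  slide:
    - [14.3, 26.6, 0]
    - [14.3, 26.6, 0]
    - [14.3, 26.6, 0]
    - [0, 0, 0]
    - [0, 0, 30]
    - [0, 0, 30]
    - [0, 0, 30]
    - [0, 0, 30]
    - [0, 0, 25]
    - [0, 0, 20]
    - [0, 0, 11]
    - [0, 0, 0]
    - [0, 0, 0]
  twist: [0.4, 0, 0, 0, 0, 0, 0, 0, 0, 0, 0, 0, 0]

```text
time: 2.83
position: [0.4776, -0.3985, 0.0634]
tool_rot: [0.663, 0.749, -0.0, -0.0]
ft_force: [-0.3, 0.4, 0.3]
grip_width: 0.0871
```

Call:
step_arm:
  slide:
    - [0, 0, 0]
    - [0, 0, 0]
    - [0, 0, 0]
    - [0, 0, 0]
    - [0, 0, 0]
    - [0, 0, 0]
  twist: [0, 0, 0, 0, 0, 0]
  jaw: 30
  force: 20

```text
time: 3.33
position: [0.4782, -0.398, 0.064]
tool_rot: [0.663, 0.749, -0.0, 0.0]
ft_force: [-0.1, -0.5, -0.5]
grip_width: 0.0544
```

```bash
python3 go.py 445 184 63 7.2
```

```text
t 3.33 p [ 478.2 -398.    64. ] jaw ang 6.96 zdown [ 0.    -0.001 -1.   ] w 54.4 F [-0.1 -0.5 -0.5]
twist -0.2 (q6 then ~ 15) slide tool after twist: x 581.6 y 40.0 z 1.0 norm 583.0
```

Call:
step_arm:
  slide:
    - [4, 2, 0]
    - [0, 0, 0]
    - [0, 0, 0]
    - [0, 0, 0]
    - [0, 0, 0]
    - [0, 0, 0]
  twist: [0, 0, 0, 0, 0, 0]
  jaw: 30
  force: 20

```text
time: 3.83
position: [0.4797, -0.3935, 0.0635]
tool_rot: [0.663, 0.749, 0.0, -0.0]
ft_force: [1.6, 1.1, -0.1]
grip_width: 0.0399
```

```bash
python3 go.py 445 184 180 7.2
```

```text
t 3.83 p [ 479.7 -393.5   63.5] jaw ang 6.94 zdown [ 0.  0. -1.] w 39.9 F [ 1.6  1.1 -0.1]
twist -0.3 (q6 then ~ 15) slide tool after twist: x 577.3 y 38.0 z -116.5 norm 578.5
```

Call:
step_arm:
  slide:
    - [0, 0, -15]
    - [0, 0, -25]
    - [0, 0, -30]
    - [0, 0, -30]
    - [12, 1, -10]
    - [25, 2, 0]
    - [36, 2.5, 0]
    - [36, 2.5, 0]
    - [36, 2.5, 0]
    - [36, 2.5, 0]
    - [36, 2.5, 0]
    - [36, 2.5, 0]
    - [36, 2.5, 0]
    - [36, 2.5, 0]
    - [36, 2.5, 0]
    - [36, 2.5, 0]
    - [36, 2.5, 0]
    - [36, 2.5, 0]
    - [36, 2.5, 0]
  twist: [-0.3, 0, 0, 0, 0, 0, 0, 0, 0, 0, 0, 0, 0, 0, 0, 0, 0, 0, 0]

```text
time: 5.42
position: [0.4491, 0.1137, 0.1728]
tool_rot: [0.661, 0.75, -0.001, -0.001]
ft_force: [0.6, -0.3, -2.4]
grip_width: 0.0396
```

```bash
python3 go.py 445 184 180 7.2
```

```text
t 5.42 p [449.1 113.7 172.8] jaw ang 7.25 zdown [-0.002 -0.    -1.   ] w 39.6 F [ 0.6 -0.3 -2.4]
twist 0.1 (q6 then ~ 15) slide tool after twist: x 70.3 y 4.8 z -7.2 norm 70.4
```

Call:
step_arm:
  slide:
    - [30, 2, 0]
    - [22, 1.5, 0]
    - [12, 1, 0]
    - [0, 0, 0]
    - [0, 0, 0]
  twist: [0, 0, 0, 0, 0]

```text
time: 5.83
position: [0.446, 0.1762, 0.1729]
tool_rot: [0.66, 0.751, -0.001, -0.0]
ft_force: [-0.1, -0.3, -1.7]
grip_width: 0.0397
```

```bash
python3 - <<'E'
from rig import robot
import cv2,numpy as np
for n in ['wrist','top','side']:
    c=robot.camera(n); cv2.imwrite(f'pics/{n}2.png',c['color']); np.savez(f'/tmp/{n}2.npz',**c)
E
python3 go.py 445 184 73 7.2
```

```text
t 5.98 p [447.  174.9 173.2] jaw ang 7.2 zdown [-0.001 -0.    -1.   ] w 39.5 F [ 0.  -0.1 -1.7]
twist -0.0 (q6 then ~ 15) slide tool after twist: x 9.2 y -0.8 z 100.2 norm 9.3
```

View pics/wrist2.png

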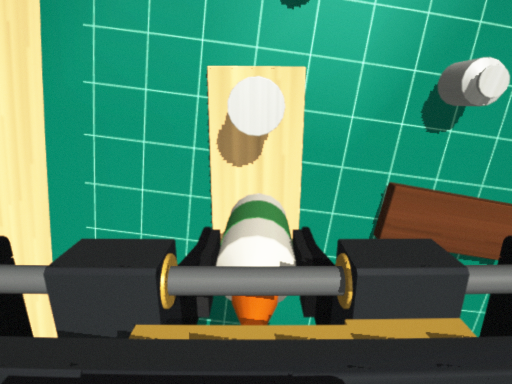

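View pics/side2.png

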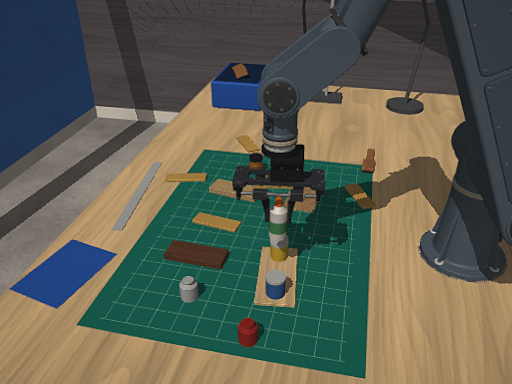

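View pics/top2.png

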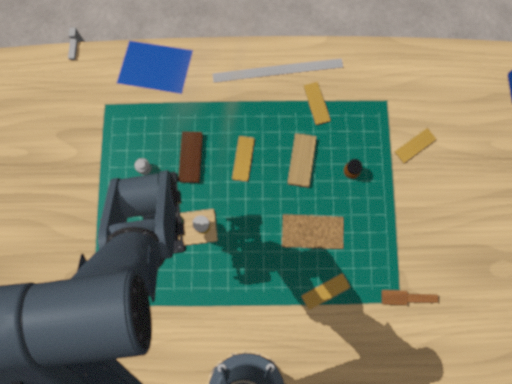

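```bash
python3 - <<'E'
from seg import *
W=dict(np.load('/tmp/wrist2.npz'))
print(plane(W,[(209,67),(306,67),(209,140),(304,140)],.008))
m=biggest(mask(W,(0,0,150),(180,40,255),(215,70,300,140)));cs,_=cv2.findContours(m,cv2.RETR_EXTERNAL,cv2.CHAIN_APPROX_NONE);(x,y),r=cv2.minEnclosingCircle(cs[0]);print(x,y,r);L=plane(W,[(x,y)],.058)[0];print('lid',L, 'centre', L[:2]+65e-3*np.array([np.sin(np.radians(7.2)),-np.cos(np.radians(7.2))]))
E
```

```text
[[0.38957653 0.27727709 0.008     ]
 [0.47753987 0.28865462 0.008     ]
 [0.39557578 0.21098778 0.008     ]
 [0.48685272 0.22283503 0.008     ]]
256.0714416503906 105.5 29.64510726928711
lid [0.43669531 0.24957996 0.058     ] centre [0.44484197 0.1850925 ]
```

Call:
step_arm:
  slide:
    - [6, -0.5, 0]
    - [3.5, 0, 0]
    - [0, 0, 20]
    - [0, 0, 30]
    - [0, 0, 25]
    - [0, 0, 15]
    - [0, 0, 8]
    - [0, 0, 2]
    - [0, 0, 0]
    - [0, 0, 0]
  twist: [0, 0, 0, 0, 0, 0, 0, 0, 0, 0]

```text
time: 6.82
position: [0.4464, 0.1852, 0.0743]
tool_rot: [0.661, 0.75, 0.001, 0.001]
ft_force: [-0.1, -0.9, -1.2]
grip_width: 0.0396
```

```bash
python3 go.py 445.5 184.5 71.5 7.2
```

```text
t 6.82 p [446.4 185.2  74.3] jaw ang 7.24 zdown [ 0.002  0.    -1.   ] w 39.6 F [-0.1 -0.9 -1.2]
twist 0.0 (q6 then ~ 15) slide tool after twist: x -0.6 y -1.0 z 2.8 norm 1.2
```

Call:
step_arm:
  slide:
    - [0, -0.5, 1.5]
    - [0, 0, 1]
    - [0, 0, 0]
    - [0, 0, 0]
  twist: [0, 0, 0, 0]

```text
time: 7.15
position: [0.4454, 0.1851, 0.0715]
tool_rot: [0.661, 0.75, 0.0, 0.0]
ft_force: [-0.3, 0.7, -1.0]
grip_width: 0.0397
```

Call:
step_arm:
  slide:
    - [0, 0, 1]
    - [0, 0, 0]
    - [0, 0, 0]
  twist: [0, 0, 0]

```text
time: 7.4
position: [0.4458, 0.1852, 0.0711]
tool_rot: [0.661, 0.75, 0.001, 0.001]
ft_force: [-0.9, 0.5, 6.7]
grip_width: 0.0395
```

Call:
step_arm:
  slide:
    - [0, 0, 0]
    - [0, 0, 0]
    - [0, 0, 0]
    - [0, 0, 0]
    - [0, 0, 0]
    - [0, 0, 0]
    - [0, 0, -10]
    - [0, 0, -25]
    - [0, 0, -30]
    - [0, 0, -30]
    - [0, 0, -20]
    - [0, 0, 0]
    - [0, 0, 0]
  twist: [0, 0, 0, 0, 0, 0, 0, 0, 0, 0, 0, 0, 0]
  jaw: 80

```text
time: 8.48
position: [0.4458, 0.1852, 0.1866]
tool_rot: [0.661, 0.75, 0.001, 0.001]
ft_force: [-0.2, 0.5, 0.3]
grip_width: 0.08
```

```bash
python3 - <<'E'
from rig import robot
import cv2,numpy as np
for n in ['wrist']:
    c=robot.camera(n); cv2.imwrite(f'pics/{n}3.png',c['color']); np.savez(f'/tmp/{n}3.npz',**c)
E
python3 go.py 656 158 187 87.5
```

```text
t 8.53 p [444.8 185.  185.3] jaw ang 7.25 zdown [ 0.  0. -1.] w 80.0 F [-0.3  0.8 -0.2]
twist -80.2 (q6 then ~ -74) slide tool after twist: x -212.2 y -17.8 z -1.7 norm 212.9
```

View pics/wrist3.png

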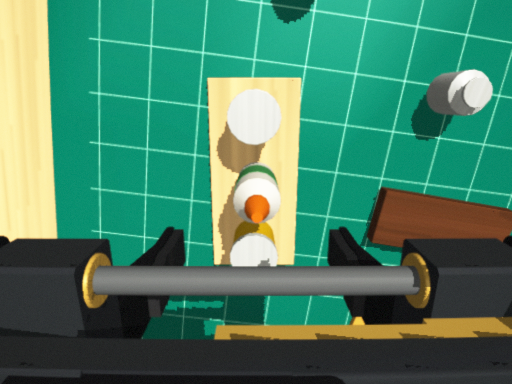

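The bottle stands on the slab between the tins, with its nozzle at (257,208) in the wrist view. Now the dark board.

Call:
step_arm:
  slide:
    - [0, 0, 0]
    - [0, 0, 0]
    - [0, 0, 0]
    - [0, 0, 0]
    - [0, 0, 0]
    - [0, 0, 0]
    - [0, 0, 0]
    - [0, 0, 0]
    - [0, 0, 0]
    - [0, 0, 0]
    - [0, 0, 0]
    - [0, 0, 0]
    - [0, 0, 0]
    - [0, 0, 0]
    - [30, 4, 0]
    - [30, 4, 0]
    - [0, 0, 0]
    - [0, 0, 0]
  twist: [7.12, 7.12, 7.12, 7.12, 7.12, 7.12, 7.12, 7.12, 7.12, 7.12, 7.12, 7.12, 7.12, 7.12, 0, 0, 0, 0]
  jaw: 87

```text
time: 10.03
position: [0.5052, 0.174, 0.1833]
tool_rot: [1.0, -0.022, -0.001, 0.0]
ft_force: [-0.4, 0.4, -1.0]
grip_width: 0.0868
```

```bash
python3 - <<'E'
from rig import robot
import cv2,numpy as np
for n in ['wrist']:
    c=robot.camera(n); cv2.imwrite(f'pics/{n}4.png',c['color']); np.savez(f'/tmp/{n}4.npz',**c)
E
python3 go.py 656 158 187 87.5
```

```text
t 10.08 p [503.5 174.1 183.3] jaw ang -92.47 zdown [-0.005 -0.    -1.   ] w 87.0 F [-1.1 -0.9 -0.3]
twist 0.0 (q6 then ~ 106) slide tool after twist: x 153.1 y 9.5 z -3.7 norm 153.3
```

View pics/wrist4.png

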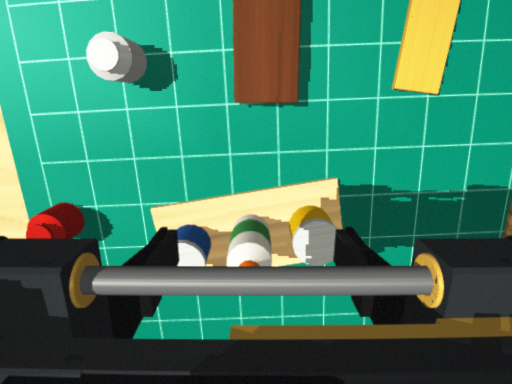

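```bash
python3 - <<'E'
from seg import *
W=dict(np.load('/tmp/wrist4.npz')); np.set_printoptions(precision=4,suppress=True)
print(W['origin'],cloud(W)[60,265])
P=plane(W,[(234,102),(299,103),(234,5),(299.5,5)],.018)[:,:2]*1000;print(P)
mid=P[:2].mean(0);P2=P[2:].mean(0);d=(P2-mid)/np.linalg.norm(P2-mid);print(mid,np.degrees(np.arctan2(d[1],d[0])),mid+75*d, mid+75*np.array([np.cos(np.radians(-2.5)),np.sin(np.radians(-2.5))]))
# plate near edge, weights cap
Q=plane(W,[(393,89),(439,94),(409,5),(457,5)],.008)[:,:2]*1000;mid=Q[:2].mean(0);P2=Q[2:].mean(0);d=(P2-mid)/np.linalg.norm(P2-mid);print(Q,np.degrees(np.arctan2(d[1],d[0])),mid+65*d)
print(plane(W,[(110,57)],.05))
E
```

```text
[0.5831 0.1711 0.3293] [0.6172 0.1615 0.0198]
[[581.7388 191.9085]
 [578.1914 130.8755]
 [663.8086 186.8734]
 [661.3675 129.6377]]
[579.9651 161.392 ] -2.1739437555461203 [654.9111 158.547 ] [654.8937 158.1205]
[[587.6139  38.5879]
 [581.4463  -7.1189]
 [660.6674  28.5999]
 [659.6684 -15.9851]] -7.104390048488189 [649.0311   7.6954]
[[0.6225 0.2892 0.05  ]]
```

Call:
step_arm:
  slide:
    - [30, 2, 0]
    - [30, 2, 0]
    - [32, 2, 0]
    - [30, 2, 20]
    - [20, 1.2, 30]
    - [10, 0, 30]
    - [0, 0, 30]
    - [0, 0, 20]
    - [0, 0, 10]
    - [0, 0, 0]
    - [0, 0, 0]
  twist: [0, 0, 0, 0, 0, 0, 0, 0, 0, 0, 0]

```text
time: 11.0
position: [0.6552, 0.1592, 0.0447]
tool_rot: [1.0, -0.021, -0.001, 0.0]
ft_force: [-0.1, -0.0, 0.7]
grip_width: 0.0868
```

```bash
python3 go.py 655 158.3 19.5 87.5
```

```text
t 11.0 p [655.2 159.2  44.7] jaw ang -92.4 zdown [-0.002 -0.    -1.   ] w 86.8 F [-0.1 -0.   0.7]
twist 0.1 (q6 then ~ 106) slide tool after twist: x -0.2 y 0.9 z 25.2 norm 0.9
```

Call:
step_arm:
  slide:
    - [0, 0, 10]
    - [0, 0, 10]
    - [0, 0, 5]
    - [0, 0, 0]
    - [0, 0, 0]
  twist: [0, 0, 0, 0, 0]

```text
time: 11.42
position: [0.656, 0.1589, 0.0199]
tool_rot: [1.0, -0.021, -0.0, 0.0]
ft_force: [0.1, -0.6, 0.6]
grip_width: 0.0872
```

Call:
step_arm:
  slide:
    - [0, 0, 0]
    - [0, 0, 0]
    - [0, 0, 0]
    - [0, 0, 0]
    - [0, 0, 0]
    - [0, 0, 0]
    - [0, 0, 0]
    - [0, 0, 0]
  twist: [0, 0, 0, 0, 0, 0, 0, 0]
  jaw: 50
  force: 30

```text
time: 12.08
position: [0.6564, 0.1588, 0.0203]
tool_rot: [1.0, -0.021, 0.0, 0.0]
ft_force: [-0.0, 0.4, 1.7]
grip_width: 0.06
```

```bash
python3 go.py 435.5 -189 120 -2.9
```

```text
t 12.08 p [656.4 158.8  20.3] jaw ang -92.42 zdown [ 0. -0. -1.] w 60.0 F [-0.   0.4  1.7]
twist -89.5 (q6 then ~ -21) slide tool after twist: x -358.5 y -203.0 z -99.7 norm 412.0
```

Call:
step_arm:
  slide:
    - [0, 0, -12]
    - [0, 0, -25]
    - [0, 0, -30]
    - [0, 0, -30]
    - [0, 0, -23]
    - [0, 0, 0]
    - [0, 0, 0]
    - [0, 0, 0]
    - [0, 0, 0]
    - [0, 0, 0]
    - [0, 0, 0]
    - [0, 0, 0]
    - [0, 0, 0]
    - [0, 0, 0]
    - [0, 0, 0]
    - [0, 0, 0]
  twist: [0, 0, -6.88, -6.88, -6.88, -6.88, -6.88, -6.88, -6.88, -6.88, -6.88, -6.88, -6.88, -6.88, -6.88, 0]

```text
time: 13.42
position: [0.6559, 0.159, 0.1405]
tool_rot: [0.725, 0.689, -0.0, -0.0]
ft_force: [0.2, -0.5, -1.4]
grip_width: 0.0595
```

Call:
step_arm:
  slide:
    - [-15, -8.5, 0]
    - [-30, -17, 0]
    - [-30, -17, 0]
    - [-30, -17, 0]
    - [-30, -17, 0]
    - [-30, -17, 0]
    - [-30, -17, 0]
    - [-30, -17, 0]
    - [-30, -17, 0]
    - [-30, -17, 0]
    - [-20, -11.3, 0]
    - [0, 0, 0]
    - [0, 0, 0]
  twist: [0, 0, 0, 0, 0, 0, 0, 0, 0, 0, 0, 0, 0]

```text
time: 14.5
position: [0.4675, -0.1377, 0.1406]
tool_rot: [0.727, 0.686, 0.0, 0.0]
ft_force: [0.1, 1.1, -1.0]
grip_width: 0.0596
```

```bash
python3 - <<'E'
from rig import robot
import cv2,numpy as np
for n in ['wrist']:
    c=robot.camera(n); cv2.imwrite(f'pics/{n}5.png',c['color']); np.savez(f'/tmp/{n}5.npz',**c)
E
python3 go.py 435.5 -189 25.3 -2.9
```

```text
t 14.55 p [ 468.  -137.   140.5] jaw ang -3.19 zdown [ 0.001 -0.    -1.   ] w 59.9 F [-0.2  0.  -1.1]
twist -0.3 (q6 then ~ -21) slide tool after twist: x -53.6 y -29.9 z 115.2 norm 61.3
```

View pics/wrist5.png

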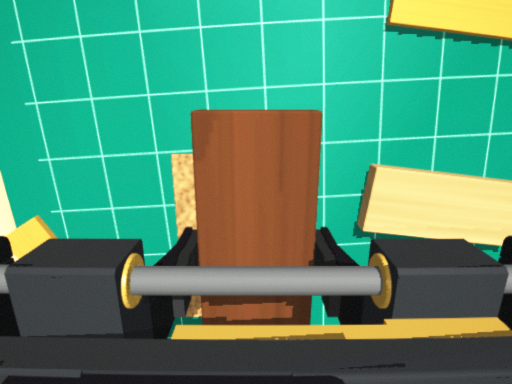

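```bash
python3 - <<'E'
from seg import *
W=dict(np.load('/tmp/wrist5.npz')); np.set_printoptions(precision=1,suppress=True)
P=plane(W,[(192,111),(321,111),(196,200),(318,200)],.138)*1000;print(P);
print(plane(W,[(172,154),(176,225)],.005)*1000)
E
```

```text
[[ 443.2  -63.   138. ]
 [ 501.5  -66.4  138. ]
 [ 440.4 -105.1  138. ]
 [ 499.9 -108.6  138. ]]
[[ 395.2 -101.3    5. ]
 [ 390.1 -168.8    5. ]]
```

Call:
step_arm:
  slide:
    - [-18, -10, 0]
    - [-18, -10, 10]
    - [-15, -9.5, 25]
    - [0, 0, 30]
    - [0, 0, 20]
    - [0, 0, 10]
    - [0, 0, 5]
    - [0, 0, 0]
    - [0, 0, 0]
  twist: [-0.3, 0, 0, 0, 0, 0, 0, 0, 0]

```text
time: 15.3
position: [0.4367, -0.1859, 0.0405]
tool_rot: [0.723, 0.691, 0.0, 0.001]
ft_force: [0.8, 0.6, -0.5]
grip_width: 0.0597
```

```bash
python3 go.py 435.6 -187 25.3 -2.9
```

```text
t 15.3 p [ 436.7 -185.9   40.5] jaw ang -2.63 zdown [ 0.001 -0.001 -1.   ] w 59.7 F [ 0.8  0.6 -0.5]
twist 0.3 (q6 then ~ -20) slide tool after twist: x -1.1 y -1.0 z 15.2 norm 1.5
```

Call:
step_arm:
  slide:
    - [-1, -1, 6]
    - [0, 0, 5]
    - [0, 0, 3]
    - [0, 0, 1]
    - [0, 0, 0]
    - [0, 0, 0]
  twist: [0.2, 0, 0, 0, 0, 0]

```text
time: 15.8
position: [0.4348, -0.1872, 0.0252]
tool_rot: [0.725, 0.689, 0.0, 0.0]
ft_force: [0.4, 0.2, 1.5]
grip_width: 0.0594
```

Call:
step_arm:
  slide:
    - [0, 0, 0]
    - [0, 0, 0]
    - [0, 0, 0]
    - [0, 0, 0]
    - [0, 0, 0]
    - [0, 0, 0]
    - [0, 0, -10]
    - [0, 0, -25]
    - [0, 0, -30]
    - [0, 0, -30]
    - [0, 0, -30]
    - [0, 0, -20]
    - [0, 0, 0]
    - [0, 0, 0]
  twist: [0, 0, 0, 0, 0, 0, 0, 0, 0, 0, 0, 0, 0, 0]
  jaw: 87

```text
time: 16.97
position: [0.4353, -0.1874, 0.1716]
tool_rot: [0.725, 0.689, 0.0, 0.002]
ft_force: [-0.3, -0.6, -0.8]
grip_width: 0.0871
```

```bash
python3 - <<'E'
from rig import robot
import cv2,numpy as np
for n in ['wrist','side']:
    c=robot.camera(n); cv2.imwrite(f'pics/{n}6.png',c['color']); np.savez(f'/tmp/{n}6.npz',**c)
E
python3 go.py 510 6 170 82
```

```text
t 17.07 p [ 434.1 -186.6  169.6] jaw ang -2.89 zdown [-0.001  0.001 -1.   ] w 86.9 F [-0.4  0.2  0.1]
twist -84.9 (q6 then ~ -81) slide tool after twist: x -48.4 y 201.3 z -0.4 norm 207.1
```

View pics/wrist6.png

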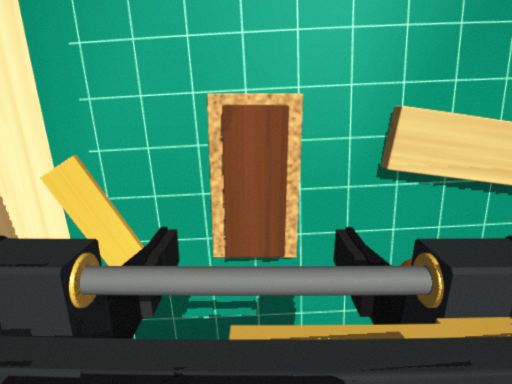

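View pics/side6.png

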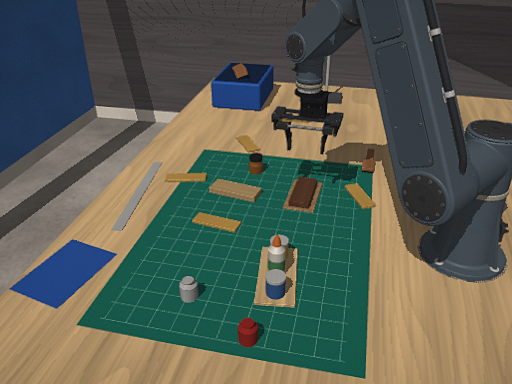

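```bash
python3 - <<'E'
from seg import *
W=dict(np.load('/tmp/wrist6.npz')); np.set_printoptions(precision=1,suppress=True)
B=plane(W,[(222,106),(288,106),(223,256.5),(289,256.5)],.023)*1000;print(B,B.mean(0))
P=plane(W,[(208,94),(302,94),(213,257),(296,257)],.005)*1000;print(P,P.mean(0))
a=cv2.resize(W['color'][80:280,190:320],None,fx=3,fy=3,interpolation=cv2.INTER_CUBIC);cv2.imwrite('pics/c6.png',a)
E
```

```text
[[ 409.3 -113.1   23. ]
 [ 468.1 -116.1   23. ]
 [ 398.4 -261.3   23. ]
 [ 465.8 -264.7   23. ]] [ 435.4 -188.8   23. ]
[[ 395.2 -101.8    5. ]
 [ 483.3 -106.2    5. ]
 [ 385.  -270.6    5. ]
 [ 475.1 -275.2    5. ]] [ 434.7 -188.5    5. ]
```

View pics/c6.png

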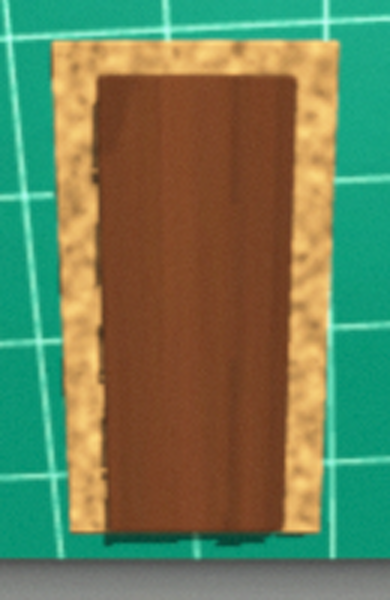

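Call:
step_arm:
  slide:
    - [0, 0, 0]
    - [0, 0, 0]
    - [0, 0, 0]
    - [0, 0, 0]
    - [0, 0, 0]
    - [0, 0, 0]
    - [0, 0, 0]
    - [0, 0, 0]
    - [0, 0, 0]
    - [0, 0, 0]
    - [0, 0, 0]
    - [0, 0, 0]
    - [0, 0, 0]
    - [0, 0, 0]
  twist: [6.79, 6.79, 6.79, 6.79, 6.79, 6.79, 6.79, 6.79, 6.79, 6.79, 6.79, 6.79, 6.79, 6.79]

```text
time: 18.23
position: [0.4337, -0.1864, 0.1683]
tool_rot: [0.997, -0.072, -0.002, -0.001]
ft_force: [-0.3, -0.2, 0.2]
grip_width: 0.087
```

Call:
step_arm:
  slide:
    - [4, -15, 0]
    - [6, -30, 0]
    - [8, -33, 0]
    - [8, -33, 0]
    - [8, -33, 0]
    - [8, -30, 0]
    - [6, -20, 0]
    - [0, -8, 0]
    - [0, 0, 0]
    - [0, 0, 0]
  twist: [0, 0, 0, 0, 0, 0, 0, 0, 0, 0]

```text
time: 19.07
position: [0.5091, 0.0062, 0.1689]
tool_rot: [0.998, -0.069, -0.002, 0.0]
ft_force: [-0.2, -0.5, -0.0]
grip_width: 0.0868
```

```bash
python3 - <<'E'
from rig import robot
import cv2,numpy as np
for n in ['wrist']:
    c=robot.camera(n); cv2.imwrite(f'pics/{n}7.png',c['color']); np.savez(f'/tmp/{n}7.npz',**c)
E
python3 go.py 650 6 50 82
```

```text
t 19.12 p [509.2   5.6 169.2] jaw ang -97.96 zdown [-0.003 -0.    -1.   ] w 87.2 F [-0.3 -0.2 -0.1]
twist 0.0 (q6 then ~ 99) slide tool after twist: x 139.3 y -20.0 z 119.2 norm 140.8
```

View pics/wrist7.png

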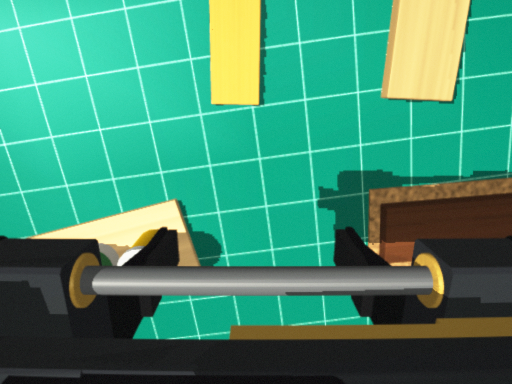

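```bash
python3 - <<'E'
from seg import *
W=dict(np.load('/tmp/wrist7.npz')); np.set_printoptions(precision=1,suppress=True)
Q=plane(W,[(211.5,104),(260,104),(210,3),(261,3)],.008)[:,:2]*1000;mid=Q[:2].mean(0);P2=Q[2:].mean(0);d=(P2-mid)/np.linalg.norm(P2-mid);print(Q,np.degrees(np.arctan2(d[1],d[0])),mid+65*d)
for s in (0,1):
  e=Q[2+s]-Q[s]; print(np.degrees(np.arctan2(e[1],e[0])))
m=mask(W,(18,120,120),(30,255,255),(195,0,280,115));print(rect(W,m,.008))
E
```

```text
[[588.   37.6]
 [581.7  -7. ]
 [671.4  24.3]
 [665.2 -19.2]] -8.678697434329694 [649.1   5.5]
-9.054005003562
-8.303067368897441
[628.    9.5  44.1  86.8 171.3]
```

Call:
step_arm:
  slide:
    - [15, -2, 0]
    - [30, -4, 0]
    - [32, -4.5, 0]
    - [32, -4.5, 15]
    - [20, -3, 30]
    - [10.5, -1.5, 30]
    - [0, 0, 30]
    - [0, 0, 15]
    - [0, 0, 5]
    - [0, 0, 0]
    - [0, 0, 0]
  twist: [0.7, 0, 0, 0, 0, 0, 0, 0, 0, 0, 0]

```text
time: 20.03
position: [0.6513, 0.0035, 0.0456]
tool_rot: [0.997, -0.076, 0.0, 0.0]
ft_force: [0.2, -0.8, -0.0]
grip_width: 0.0869
```

```bash
python3 go.py 650 5.5 18.5 81.3
```

```text
t 20.03 p [651.3   3.5  45.6] jaw ang -98.73 zdown [ 0.001 -0.    -1.   ] w 86.9 F [ 0.2 -0.8 -0. ]
twist -0.0 (q6 then ~ 99) slide tool after twist: x -1.6 y -1.8 z 27.1 norm 2.4
```

Call:
step_arm:
  slide:
    - [-1.5, -1.8, 12]
    - [0, 0, 9]
    - [0, 0, 5]
    - [0, 0, 0]
    - [0, 0, 0]
  twist: [0, 0, 0, 0, 0]

```text
time: 20.45
position: [0.6496, 0.0069, 0.0188]
tool_rot: [0.997, -0.075, -0.0, -0.0]
ft_force: [0.0, 0.0, 0.1]
grip_width: 0.0874
```

```bash
python3 go.py 650 5.5 18.5 81.3
```

```text
t 20.45 p [649.6   6.9  18.8] jaw ang -98.63 zdown [-0.001  0.    -1.   ] w 87.4 F [0.  0.  0.1]
twist 0.1 (q6 then ~ 99) slide tool after twist: x 0.6 y 1.4 z 0.3 norm 1.5
```

Call:
step_arm:
  slide:
    - [0, 0, 0.5]
    - [0, 0, 0]
    - [0, 0, 0]
    - [0, 0, 0]
    - [0, 0, 0]
    - [0, 0, 0]
    - [0, 0, 0]
    - [0, 0, 0]
    - [0, 0, 0]
    - [0, 0, 0]
    - [0, 0, 0]
  twist: [0, 0, 0, 0, 0, 0, 0, 0, 0, 0, 0]
  jaw: 34
  force: 45

```text
time: 21.37
position: [0.6499, 0.0065, 0.0186]
tool_rot: [0.997, -0.075, -0.0, 0.0]
ft_force: [-1.1, -1.6, 0.9]
grip_width: 0.0434
```

Call:
step_arm:
  slide:
    - [0, 0, -8]
    - [0, 0, -12]
    - [0, 0, -20]
    - [0, 0, -30]
    - [0, 0, -30]
    - [0, 0, -20]
    - [0, 0, 0]
    - [0, 0, 0]
  twist: [0, 0, 0, 0, 0, 0, 0, 0]

```text
time: 22.03
position: [0.6504, 0.007, 0.1401]
tool_rot: [0.997, -0.075, 0.001, -0.0]
ft_force: [-0.8, 0.5, -4.5]
grip_width: 0.0432
```

```bash
python3 - <<'E'
from rig import robot
import cv2,numpy as np
for n in ['wrist']:
    c=robot.camera(n); cv2.imwrite(f'pics/{n}8.png',c['color']); np.savez(f'/tmp/{n}8.npz',**c)
E
python3 go.py 435.2 -188.9 120 -2.9
```

```text
t 22.08 p [649.    7.1 138.2] jaw ang -98.64 zdown [-0.001  0.    -1.   ] w 43.3 F [-0.2  0.7 -5.1]
twist 84.3 (q6 then ~ 159) slide tool after twist: x 206.6 y 203.6 z 18.2 norm 290.0
```

View pics/wrist8.png

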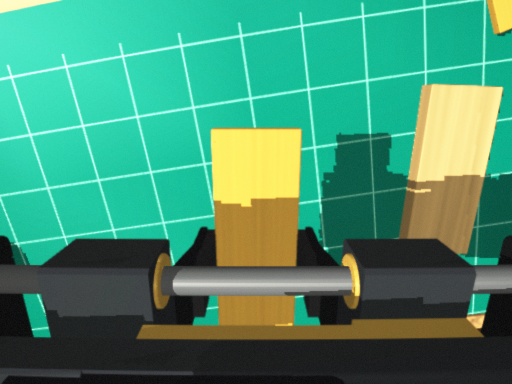

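```bash
python3 - <<'E'
from seg import *
W=dict(np.load('/tmp/wrist8.npz')); np.set_printoptions(precision=1,suppress=True)
Q=plane(W,[(211.5,128.5),(301,128.5),(216.5,225),(297,225)],.1278)[:,:2]*1000;mid=Q[:2].mean(0);P2=Q[2:].mean(0);d=-(P2-mid)/np.linalg.norm(P2-mid);print(Q,np.degrees(np.arctan2(d[1],d[0])),mid-65*d)
E
```

```text
[[717.4  19.4]
 [710.8 -23.9]
 [667.2  26.3]
 [660.8 -16.1]] -8.335486789952819 [649.8   7.2]
```

Call:
step_arm:
  slide:
    - [0, 0, 0]
    - [0, 0, 0]
    - [0, 0, 0]
    - [0, 0, 0]
    - [0, 0, 0]
    - [0, 0, 0]
    - [0, 0, 0]
    - [0, 0, 0]
    - [0, 0, 0]
    - [0, 0, 0]
    - [0, 0, 0]
    - [0, 0, 0]
    - [0, 0, 0]
    - [0, 0, 0]
    - [0, 0, 0]
  twist: [-6.84, -6.84, -6.84, -6.84, -6.84, -6.84, -6.84, -6.84, -6.84, -6.84, -6.84, -6.84, -6.84, -6.84, 0]

```text
time: 23.33
position: [0.6478, 0.0071, 0.1356]
tool_rot: [0.724, 0.69, -0.002, -0.002]
ft_force: [0.4, 0.1, -5.6]
grip_width: 0.0431
```

Call:
step_arm:
  slide:
    - [-12, -12, 0]
    - [-22, -22, 0]
    - [-22, -22, 0]
    - [-22, -22, 0]
    - [-22, -22, 0]
    - [-22, -22, 0]
    - [-22, -22, 0]
    - [-22, -22, 0]
    - [-20, -20, 0]
    - [-12, -12, 0]
    - [-8.6, -5.6, 0]
    - [0, 0, 0]
    - [0, 0, 0]
  twist: [0, 0, 0, 0, 0, 0, 0, 0, 0, 0, 0, 0, 0]

```text
time: 24.42
position: [0.4364, -0.1895, 0.1382]
tool_rot: [0.726, 0.688, 0.0, -0.0]
ft_force: [0.8, 0.1, -4.1]
grip_width: 0.0436
```

```bash
python3 go.py 435 -189 60 -2.9
```

```text
t 24.42 p [ 436.4 -189.5  138.2] jaw ang -3.05 zdown [ 0.     0.001 -1.   ] w 43.6 F [ 0.8  0.1 -4.1]
twist -0.2 (q6 then ~ -21) slide tool after twist: x 0.4 y -1.4 z 78.2 norm 1.5
```

Call:
step_arm:
  slide:
    - [0.5, -1, 15]
    - [0, 0, 25]
    - [0, 0, 25]
    - [0, 0, 15]
    - [0, 0, 9]
    - [0, 0, 3]
    - [0, 0, 0]
    - [0, 0, 0]
  twist: [-0.1, 0, 0, 0, 0, 0, 0, 0]

```text
time: 25.08
position: [0.436, -0.1888, 0.047]
tool_rot: [0.724, 0.69, 0.0, 0.001]
ft_force: [-0.1, -0.1, -4.5]
grip_width: 0.0429
```

```bash
python3 go.py 435 -189 41.6 -2.9
```

```text
t 25.08 p [ 436.  -188.8   47. ] jaw ang -2.76 zdown [ 0.001 -0.001 -1.   ] w 42.9 F [-0.1 -0.1 -4.5]
twist 0.1 (q6 then ~ -21) slide tool after twist: x -0.3 y -1.0 z 5.4 norm 1.0
```

Call:
step_arm:
  slide:
    - [0, -0.5, 2.5]
    - [0, 0, 2]
    - [0, 0, 1]
    - [0, 0, 0]
    - [0, 0, 0]
  twist: [0, 0, 0, 0, 0]

```text
time: 25.5
position: [0.435, -0.1889, 0.0415]
tool_rot: [0.724, 0.69, 0.0, 0.001]
ft_force: [0.4, 1.3, -0.5]
grip_width: 0.0429
```

Call:
step_arm:
  slide:
    - [0, 0, 0.7]
    - [0, 0, 0]
    - [0, 0, 0]
  twist: [0, 0, 0]

```text
time: 25.75
position: [0.435, -0.189, 0.0415]
tool_rot: [0.724, 0.69, 0.0, 0.001]
ft_force: [-2.0, 0.4, 7.3]
grip_width: 0.0434
```

Call:
step_arm:
  slide:
    - [0, 0, 0]
    - [0, 0, 0]
    - [0, 0, 0]
    - [0, 0, 0]
    - [0, 0, 0]
    - [0, 0, 0]
    - [0, 0, -10]
    - [0, 0, -25]
    - [0, 0, -30]
    - [0, 0, -30]
    - [0, 0, -30]
    - [0, 0, -10]
    - [0, 0, 0]
    - [0, 0, 0]
  twist: [0, 0, 0, 0, 0, 0, 0, 0, 0, 0, 0, 0, 0, 0]
  jaw: 80

```text
time: 26.92
position: [0.4347, -0.1887, 0.1762]
tool_rot: [0.724, 0.69, 0.0, 0.001]
ft_force: [0.3, -0.3, 0.4]
grip_width: 0.0796
```

```bash
python3 - <<'E'
from rig import robot
import cv2,numpy as np
for n in ['wrist']:
    c=robot.camera(n); cv2.imwrite(f'pics/{n}9.png',c['color']); np.savez(f'/tmp/{n}9.npz',**c)
E
python3 go.py 466 387 170 0
```

```text
t 26.97 p [ 434.2 -188.4  175.2] jaw ang -2.79 zdown [-0.  0. -1.] w 80.1 F [-0.4  0.1 -0.7]
twist -2.8 (q6 then ~ 40) slide tool after twist: x 575.4 y 31.8 z 5.2 norm 576.2
```

View pics/wrist9.png

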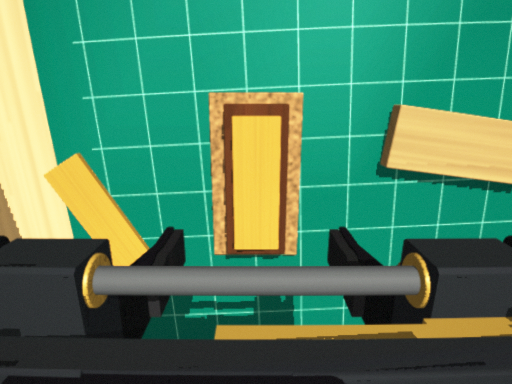

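Call:
step_arm:
  slide:
    - [15, 0, 0]
    - [30, 0, 0]
    - [36, 0, 0]
    - [36, 0, 0]
    - [36, 0, 0]
    - [36, 0, 0]
    - [36, 0, 0]
    - [36, 0, 0]
    - [36, 0, 0]
    - [36, 0, 0]
    - [36, 0, 0]
    - [36, 0, 0]
    - [30, 0, 0]
    - [20, 0, 0]
    - [10, 0, 0]
    - [0, 0, 0]
    - [0, 0, 0]
  twist: [0, 0, 0, 0, 0, 0, 0, 0, 0, 0, 0, 0, 0, 0, 0, 0, 0]

```text
time: 28.38
position: [0.4564, 0.2751, 0.1741]
tool_rot: [0.724, 0.69, -0.002, -0.0]
ft_force: [-1.0, -0.1, -0.4]
grip_width: 0.0801
```

```bash
python3 - <<'E'
from rig import robot
import cv2,numpy as np
for n in ['wrist']:
    c=robot.camera(n); cv2.imwrite(f'pics/{n}10.png',c['color']); np.savez(f'/tmp/{n}10.npz',**c)
from seg import *
W=dict(np.load('/tmp/wrist9.npz')); np.set_printoptions(precision=1,suppress=True)
P=plane(W,[(232,115),(281.5,115),(233.5,250),(281,250)],.031)*1000;print(P,P.mean(0))
B=plane(W,[(223.5,104.5),(289.5,104.5),(223.5,254),(288,254)],.023)*1000;print(B,B.mean(0))
c=c
m=biggest(mask(c,(0,120,40),(5,255,255),(0,0,512,220))|mask(c,(172,120,40),(180,255,255),(0,0,512,220)))
cs,_=cv2.findContours(m,cv2.RETR_EXTERNAL,cv2.CHAIN_APPROX_NONE);p=max(cs,key=len);print(p.reshape(-1,2).min(0),p.reshape(-1,2).max(0),'silh z=.02',rect(c,m,.02),'.025',rect(c,m,.025))
E
python3 go.py 466 387 50 -2.9
```

```text
[[ 417.1 -122.5   31. ]
 [ 461.  -124.6   31. ]
 [ 409.4 -254.    31. ]
 [ 457.  -256.3   31. ]] [ 436.1 -189.4   31. ]
[[ 409.4 -113.1   23. ]
 [ 469.1 -116.    23. ]
 [ 397.9 -262.    23. ]
 [ 464.6 -265.3   23. ]] [ 435.3 -189.1   23. ]
[239  32] [285  84] silh z=.02 [466.9 387.9  42.7  40.4  87.3] .025 [466.8 387.3  42.   39.7  87.3]
t 28.43 p [456.5 274.5 174.4] jaw ang -2.81 zdown [-0.003 -0.001 -1.   ] w 80.2 F [-0.5 -0.7 -0.1]
twist 0.1 (q6 then ~ 43) slide tool after twist: x 112.8 y 3.7 z 124.4 norm 112.9
```

View pics/wrist10.png

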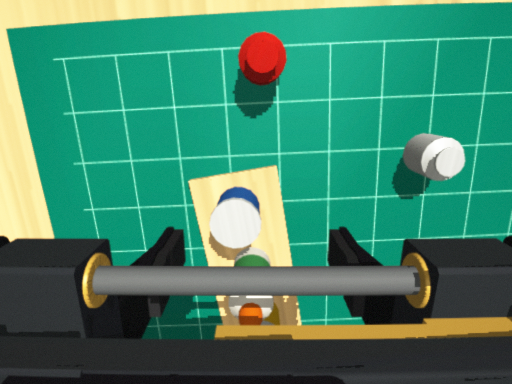

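Call:
step_arm:
  slide:
    - [15, 0.5, 0]
    - [28, 1, 0]
    - [30, 1, 0]
    - [22, 1, 15]
    - [12, 0.5, 30]
    - [6, 0, 30]
    - [0, 0, 30]
    - [0, 0, 20]
    - [0, 0, 10]
    - [0, 0, 0]
    - [0, 0, 0]
  twist: [0, 0, 0, 0, 0, 0, 0, 0, 0, 0, 0]

```text
time: 29.35
position: [0.4673, 0.3873, 0.0404]
tool_rot: [0.725, 0.689, -0.0, -0.0]
ft_force: [-0.4, -0.5, -0.4]
grip_width: 0.0802
```

```bash
python3 go.py 466.8 387.5 21 -2.9
```

```text
t 29.35 p [467.3 387.3  40.4] jaw ang -2.88 zdown [-0.001 -0.    -1.   ] w 80.2 F [-0.4 -0.5 -0.4]
twist 0.0 (q6 then ~ 43) slide tool after twist: x 0.1 y -0.5 z 19.4 norm 0.5
```

Call:
step_arm:
  slide:
    - [0, 0, 8]
    - [0, 0, 8]
    - [0, 0, 3.5]
    - [0, 0, 0]
    - [0, 0, 0]
  twist: [0, 0, 0, 0, 0]

```text
time: 29.77
position: [0.4667, 0.3884, 0.0209]
tool_rot: [0.724, 0.69, -0.0, -0.0]
ft_force: [0.3, 0.7, -0.6]
grip_width: 0.0799
```

Call:
step_arm:
  slide:
    - [0, 0, 0]
    - [0, 0, 0]
    - [0, 0, 0]
    - [0, 0, 0]
    - [0, 0, 0]
    - [0, 0, 0]
    - [0, 0, 0]
    - [0, 0, 0]
    - [0, 0, 0]
    - [0, 0, 0]
  twist: [0, 0, 0, 0, 0, 0, 0, 0, 0, 0]
  jaw: 30
  force: 40

```text
time: 30.6
position: [0.4666, 0.3884, 0.0209]
tool_rot: [0.724, 0.69, -0.0, -0.0]
ft_force: [0.0, -0.1, 1.0]
grip_width: 0.039
```

```bash
python3 go.py 437.2 -156.7 170 -2.9
```

```text
t 30.6 p [466.6 388.4  20.9] jaw ang -2.79 zdown [-0. -0. -1.] w 39.0 F [ 0.  -0.1  1. ]
twist 0.1 (q6 then ~ -17) slide tool after twist: x -545.9 y -1.8 z -149.1 norm 545.9
```

Call:
step_arm:
  slide:
    - [0, 0, -10]
    - [0, 0, -20]
    - [0, 0, -30]
    - [0, 0, -35]
    - [0, 0, -35]
    - [-5, 0, -20]
    - [-15, 0, -5]
    - [-30, 0, 0]
    - [-35, 0, 0]
    - [-35, 0, 0]
    - [-35, 0, 0]
    - [-35, 0, 0]
    - [-35, 0, 0]
    - [-35, 0, 0]
    - [-35, 0, 0]
    - [-35, 0, 0]
    - [-35, 0, 0]
    - [-35, 0, 0]
    - [-35, 0, 0]
    - [-35, 0, 0]
  twist: [0, 0, 0, 0, 0, 0, 0, 0, 0, 0, 0, 0, 0, 0, 0, 0, 0, 0, 0, 0]

```text
time: 32.27
position: [0.4413, -0.0825, 0.1747]
tool_rot: [0.724, 0.69, -0.001, -0.002]
ft_force: [0.6, -0.4, -5.6]
grip_width: 0.0385
```

Call:
step_arm:
  slide:
    - [-33, -1, 0]
    - [-20, -0.8, 0]
    - [-12, 0, 0]
    - [0, 0, 0]
    - [0, 0, 0]
  twist: [0.1, 0, 0, 0, 0]

```text
time: 32.68
position: [0.4375, -0.1454, 0.1751]
tool_rot: [0.725, 0.688, -0.0, -0.002]
ft_force: [-0.4, -0.0, -5.8]
grip_width: 0.0387
```

```bash
python3 go.py 437.2 -156.7 51.9 -2.9
```

```text
t 32.68 p [ 437.5 -145.4  175.1] jaw ang -2.99 zdown [-0.003  0.002 -1.   ] w 38.7 F [-0.4 -0.  -5.8]
twist -0.1 (q6 then ~ -17) slide tool after twist: x -11.3 y 0.3 z 123.2 norm 11.3
```

Call:
step_arm:
  slide:
    - [-6, 0, 0]
    - [-5, 0, 15]
    - [0, 0, 30]
    - [0, 0, 30]
    - [0, 0, 20]
    - [0, 0, 13]
    - [0, 0, 6]
    - [0, 0, 3]
    - [0, 0, 0]
    - [0, 0, 0]
  twist: [0, 0, 0, 0, 0, 0, 0, 0, 0, 0]

```text
time: 33.52
position: [0.439, -0.1568, 0.0595]
tool_rot: [0.724, 0.689, 0.0, 0.001]
ft_force: [0.5, -0.3, -4.7]
grip_width: 0.039
```

```bash
python3 go.py 437.2 -156.7 51.9 -2.9
```

```text
t 33.52 p [ 439.  -156.8   59.5] jaw ang -2.84 zdown [ 0.001 -0.001 -1.   ] w 39.0 F [ 0.5 -0.3 -4.7]
twist 0.1 (q6 then ~ -17) slide tool after twist: x 0.0 y -1.8 z 7.6 norm 1.8
```

Call:
step_arm:
  slide:
    - [0, -1.2, 3]
    - [0, 0, 2.5]
    - [0, 0, 1.5]
    - [0, 0, 0]
    - [0, 0, 0]
  twist: [0, 0, 0, 0, 0]

```text
time: 33.93
position: [0.4372, -0.1569, 0.052]
tool_rot: [0.725, 0.689, 0.0, 0.0]
ft_force: [0.2, 0.3, -5.4]
grip_width: 0.0391
```

Call:
step_arm:
  slide:
    - [0, 0, 0.8]
    - [0, 0, 0]
    - [0, 0, 0]
  twist: [0, 0, 0]

```text
time: 34.18
position: [0.4373, -0.1569, 0.0518]
tool_rot: [0.725, 0.689, 0.0, 0.0]
ft_force: [-1.0, 0.7, 5.9]
grip_width: 0.0388
```

Call:
step_arm:
  slide:
    - [0, 0, 0]
    - [0, 0, 0]
    - [0, 0, 0]
    - [0, 0, 0]
    - [0, 0, 0]
    - [0, 0, 0]
    - [0, 0, -10]
    - [0, 0, -25]
    - [0, 0, -35]
    - [0, 0, -35]
    - [0, 0, -20]
    - [0, 0, 0]
  twist: [0, 0, 0, 0, 0, 0, 0, 0, 0, 0, 0, 0]
  jaw: 80

```text
time: 35.18
position: [0.4395, -0.1582, 0.18]
tool_rot: [0.725, 0.689, 0.001, 0.005]
ft_force: [0.5, -0.0, 0.3]
grip_width: 0.0798
```

```bash
python3 - <<'E'
from rig import robot
import cv2,numpy as np
for n in ['wrist']:
    c=robot.camera(n); cv2.imwrite(f'pics/{n}11.png',c['color']); np.savez(f'/tmp/{n}11.npz',**c)
E
python3 go.py 625 185 170 -2.9
```

```text
t 35.23 p [ 438.5 -157.6  178. ] jaw ang -2.88 zdown [ 0.005 -0.003 -1.   ] w 79.9 F [-0.6  0.7 -0.9]
twist 0.0 (q6 then ~ 19) slide tool after twist: x 351.6 y 169.0 z 8.0 norm 390.1
```

View pics/wrist11.png

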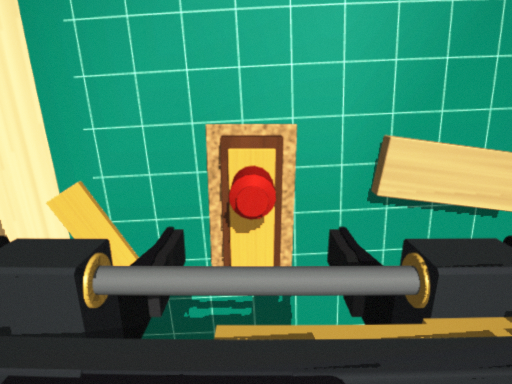

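Red stands on the far (left) half of the plate, at (253,192). Now the steel weight.

Call:
step_arm:
  slide:
    - [15, 7, 0]
    - [27, 13, 0]
    - [31, 15, 0]
    - [31, 15, 0]
    - [31, 15, 0]
    - [31, 15, 0]
    - [31, 15, 0]
    - [31, 15, 0]
    - [31, 15, 0]
    - [31, 15, 0]
    - [31, 15, 0]
    - [20, 9, 0]
    - [10, 5, 0]
    - [0, 0, 0]
    - [0, 0, 0]
  twist: [0, 0, 0, 0, 0, 0, 0, 0, 0, 0, 0, 0, 0, 0, 0]

```text
time: 36.48
position: [0.6224, 0.1847, 0.1743]
tool_rot: [0.724, 0.689, -0.002, -0.001]
ft_force: [-0.2, -0.1, -0.1]
grip_width: 0.0801
```

```bash
python3 - <<'E'
from rig import robot
from seg import *
c=robot.camera('wrist'); cv2.imwrite('pics/wrist12.png',c['color']); np.savez('/tmp/wrist12.npz',**c)
m=biggest(mask(c,(0,0,60),(180,50,255),(170,0,350,130)))
cs,_=cv2.findContours(m,cv2.RETR_EXTERNAL,cv2.CHAIN_APPROX_NONE);p=max(cs,key=len);print(p.reshape(-1,2).min(0),p.reshape(-1,2).max(0),'silh z=.02',rect(c,m,.02),'.025',rect(c,m,.025))
E
python3 go.py 625 294 50 -2.9
```

```text
[229  34] [276  86] silh z=.02 [624.9 296.8  41.7  41.5  41. ] .025 [624.9 296.2  41.   40.8  41. ]
t 36.53 p [622.3 184.  174.7] jaw ang -2.91 zdown [-0.003 -0.001 -1.   ] w 80.0 F [ 0.7 -0.8 -0.6]
twist -0.0 (q6 then ~ 28) slide tool after twist: x 110.0 y -2.9 z 124.7 norm 110.0
```

View pics/wrist12.png

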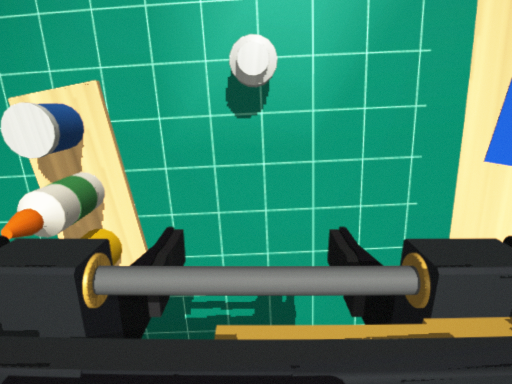

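Steel sits at pixel (252,60), which is (625, 296) mm. From here the move is x 112, y −3, then down.

Call:
step_arm:
  slide:
    - [15, -0.5, 0]
    - [28, -1, 0]
    - [30, -1, 0]
    - [22, -0.5, 15]
    - [12, 0, 30]
    - [5, 0, 30]
    - [0, 0, 30]
    - [0, 0, 20]
    - [0, 0, 8]
    - [0, 0, 0]
    - [0, 0, 0]
  twist: [0, 0, 0, 0, 0, 0, 0, 0, 0, 0, 0]

```text
time: 37.45
position: [0.6267, 0.2969, 0.0436]
tool_rot: [0.725, 0.689, 0.0, 0.0]
ft_force: [0.8, 1.0, -0.0]
grip_width: 0.08
```

```bash
python3 go.py 625 296.2 21 -2.9
```

```text
t 37.45 p [626.7 296.9  43.6] jaw ang -2.95 zdown [ 0.  0. -1.] w 80.0 F [ 0.8  1.  -0. ]
twist -0.0 (q6 then ~ 28) slide tool after twist: x -0.7 y -1.7 z 22.6 norm 1.8
```

Call:
step_arm:
  slide:
    - [-0.5, -1.5, 10]
    - [0, 0, 8]
    - [0, 0, 4.5]
    - [0, 0, 0]
    - [0, 0, 0]
  twist: [0, 0, 0, 0, 0]

```text
time: 37.87
position: [0.6246, 0.2967, 0.0204]
tool_rot: [0.725, 0.689, -0.0, -0.0]
ft_force: [0.2, 0.0, -0.8]
grip_width: 0.0799
```

Call:
step_arm:
  slide:
    - [0, 0, 0]
    - [0, 0, 0]
    - [0, 0, 0]
    - [0, 0, 0]
    - [0, 0, 0]
    - [0, 0, 0]
    - [0, 0, 0]
    - [0, 0, 0]
    - [0, 0, 0]
    - [0, 0, 0]
  twist: [0, 0, 0, 0, 0, 0, 0, 0, 0, 0]
  jaw: 30
  force: 40

```text
time: 38.7
position: [0.6248, 0.2968, 0.0206]
tool_rot: [0.725, 0.689, 0.0, 0.0]
ft_force: [0.8, -0.4, 0.4]
grip_width: 0.039
```

```bash
python3 go.py 434 -221.7 170 -2.9
```

```text
t 38.7 p [624.8 296.8  20.6] jaw ang -2.89 zdown [ 0.  0. -1.] w 39.0 F [ 0.8 -0.4  0.4]
twist 0.0 (q6 then ~ -24) slide tool after twist: x -527.5 y -164.4 z -149.4 norm 552.5
```

Call:
step_arm:
  slide:
    - [0, 0, -10]
    - [0, 0, -20]
    - [0, 0, -30]
    - [0, 0, -35]
    - [0, 0, -35]
    - [-5, -1.5, -20]
    - [-15, -4.5, -5]
    - [-30, -9.3, 0]
    - [-33, -10.3, 0]
    - [-33, -10.3, 0]
    - [-33, -10.3, 0]
    - [-33, -10.3, 0]
    - [-33, -10.3, 0]
    - [-33, -10.3, 0]
    - [-33, -10.3, 0]
    - [-33, -10.3, 0]
    - [-33, -10.3, 0]
    - [-33, -10.3, 0]
    - [-33, -10.3, 0]
    - [-33, -10.3, 0]
  twist: [0, 0, 0, 0, 0, 0, 0, 0, 0, 0, 0, 0, 0, 0, 0, 0, 0, 0, 0, 0]

```text
time: 40.37
position: [0.4622, -0.1427, 0.1757]
tool_rot: [0.725, 0.689, -0.0, -0.0]
ft_force: [-0.4, -0.1, -3.9]
grip_width: 0.0388
```

Call:
step_arm:
  slide:
    - [-30, -9.3, 0]
    - [-25, -7.5, 0]
    - [-15, -5, 0]
    - [-6, -2, 0]
    - [0, 0, 0]
    - [0, 0, 0]
  twist: [0, 0, 0, 0, 0, 0]

```text
time: 40.87
position: [0.4356, -0.2156, 0.1755]
tool_rot: [0.725, 0.689, 0.0, -0.001]
ft_force: [-0.6, 0.3, -4.3]
grip_width: 0.0387
```

```bash
python3 - <<'E'
from rig import robot
import cv2,numpy as np
for n in ['wrist']:
    c=robot.camera(n); cv2.imwrite(f'pics/{n}13.png',c['color']); np.savez(f'/tmp/{n}13.npz',**c)
E
python3 go.py 434 -221.7 51.6 -2.9
```

```text
t 40.92 p [ 435.8 -215.1  175.5] jaw ang -2.87 zdown [-0.001  0.001 -1.   ] w 39.0 F [ 0.2 -0.3 -3.9]
twist 0.0 (q6 then ~ -24) slide tool after twist: x -6.7 y -1.4 z 123.9 norm 6.9
```

View pics/wrist13.png

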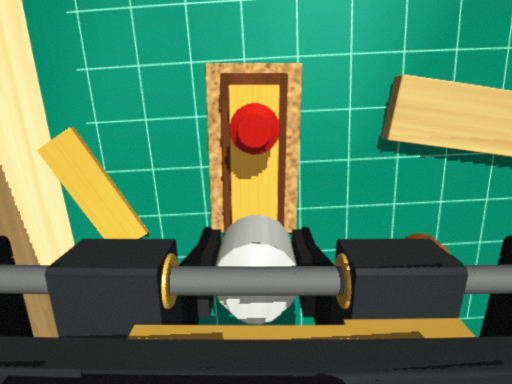

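Call:
step_arm:
  slide:
    - [-4, -1, 0]
    - [-2.7, 0, 15]
    - [0, 0, 30]
    - [0, 0, 30]
    - [0, 0, 20]
    - [0, 0, 13]
    - [0, 0, 6]
    - [0, 0, 2]
    - [0, 0, 0]
    - [0, 0, 0]
  twist: [0, 0, 0, 0, 0, 0, 0, 0, 0, 0]

```text
time: 41.75
position: [0.4354, -0.2232, 0.0603]
tool_rot: [0.724, 0.689, 0.0, 0.001]
ft_force: [0.1, 0.3, -4.0]
grip_width: 0.0389
```

```bash
python3 go.py 434.3 -221.7 51.6 -2.9
```

```text
t 41.75 p [ 435.4 -223.2   60.3] jaw ang -2.85 zdown [ 0.001 -0.001 -1.   ] w 38.9 F [ 0.1  0.3 -4. ]
twist 0.1 (q6 then ~ -24) slide tool after twist: x 1.4 y -1.1 z 8.7 norm 1.8
```

Call:
step_arm:
  slide:
    - [1.2, -0.8, 4]
    - [0, 0, 2.5]
    - [0, 0, 1.8]
    - [0, 0, 0]
    - [0, 0, 0]
  twist: [0, 0, 0, 0, 0]

```text
time: 42.17
position: [0.434, -0.2218, 0.0515]
tool_rot: [0.725, 0.689, 0.0, 0.0]
ft_force: [0.4, 1.7, -1.1]
grip_width: 0.039
```

Call:
step_arm:
  slide:
    - [0, 0, 0.7]
    - [0, 0, 0]
    - [0, 0, 0]
  twist: [0, 0, 0]

```text
time: 42.42
position: [0.434, -0.2218, 0.0515]
tool_rot: [0.725, 0.689, 0.0, 0.0]
ft_force: [-1.0, 0.6, 6.0]
grip_width: 0.039
```

Call:
step_arm:
  slide:
    - [0, 0, 0]
    - [0, 0, 0]
    - [0, 0, 0]
    - [0, 0, 0]
    - [0, 0, 0]
    - [0, 0, 0]
    - [0, 0, -10]
    - [0, 0, -25]
    - [0, 0, -35]
    - [0, 0, -35]
    - [0, 0, -30]
    - [-20, 0, -10]
    - [-30, 0, 0]
    - [-30, 0, 0]
    - [-30, 0, 0]
    - [0, 0, 0]
    - [0, 0, 0]
  twist: [0, 0, 0, 0, 0, 0, 0, 0, 0, 0, 0, 0, 0, 0, 0, 0, 0]
  jaw: 80

```text
time: 43.83
position: [0.4281, -0.3329, 0.1961]
tool_rot: [0.726, 0.688, 0.0, 0.0]
ft_force: [-0.5, 0.6, 0.5]
grip_width: 0.0798
```

```bash
python3 - <<'E'
from rig import robot
import cv2,numpy as np
for n in ['wrist','top','side']:
    c=robot.camera(n); cv2.imwrite(f'pics/{n}14.png',c['color']); np.savez(f'/tmp/{n}14.npz',**c)
E
python3 go.py
```

```text
t 43.98 p [ 427.8 -330.1  195.5] jaw ang -2.86 zdown [-0.001  0.002 -1.   ] w 80.5 F [ 0.2  0.5 -0.5]
```

View pics/wrist14.png

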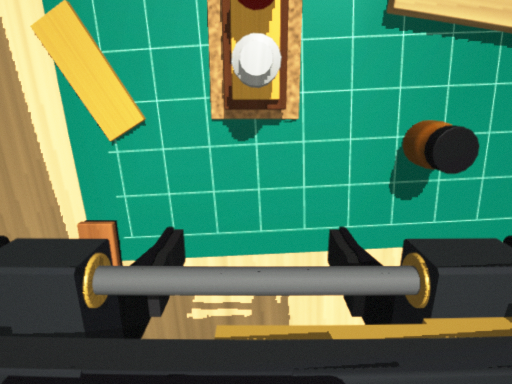

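View pics/top14.png

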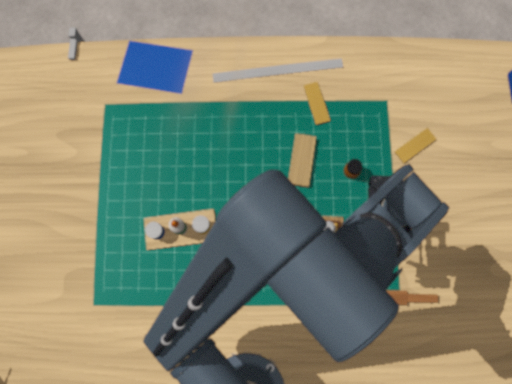

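View pics/side14.png

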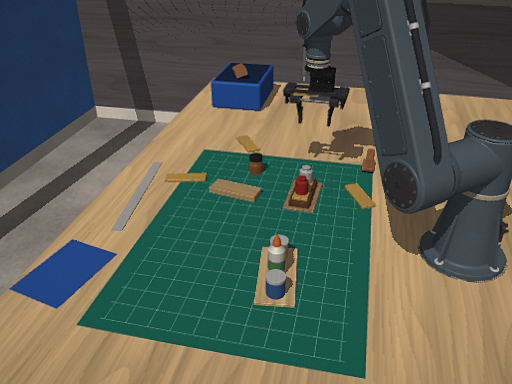

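Call:
step_arm:
  slide:
    - [15, 0, -10]
    - [30, 0, -10]
    - [36, 0, -10]
    - [36, 0, 0]
    - [36, 0, 0]
    - [36, 0, 0]
    - [36, 0, 0]
    - [36, 0, 0]
    - [36, 0, 0]
    - [36, 0, 0]
    - [36, 0, 0]
    - [36, 0, 0]
    - [36, 0, 0]
    - [20, 0, 0]
    - [10, 0, 0]
    - [0, 0, 0]
    - [0, 0, 0]
    - [0, 0, 0]
  twist: [0, 0, 0, 0, 0, 0, 0, 0, 0, 0, 0, 0, 0, 0, 0, 0, 0, 0]

```text
time: 45.48
position: [0.4516, 0.1381, 0.2257]
tool_rot: [0.725, 0.689, -0.0, 0.0]
ft_force: [0.3, 0.3, 0.6]
grip_width: 0.0801
```

```bash
python3 - <<'E'
from rig import robot
import cv2,numpy as np
for n in ['wrist','top','side']:
    c=robot.camera(n); cv2.imwrite(f'pics/{n}15.png',c['color']); np.savez(f'/tmp/{n}15.npz',**c)
    if n=='top': cv2.imwrite('pics/top15z.png',cv2.resize(c['color'][120:260,130:380],None,fx=3.2,fy=3.2,interpolation=cv2.INTER_CUBIC))
E
python3 go.py
```

```text
t 45.63 p [452.1 137.6 225.5] jaw ang -3.01 zdown [-0. -0. -1.] w 80.0 F [-0.9  0.2  0. ]
```

View pics/top15z.png

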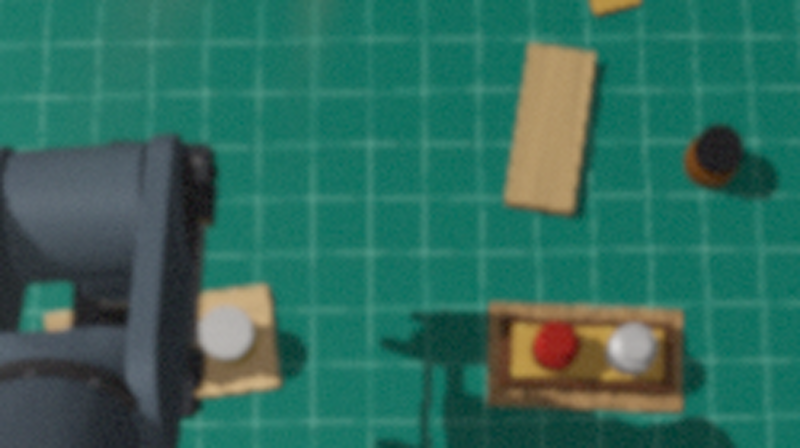

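View pics/wrist15.png

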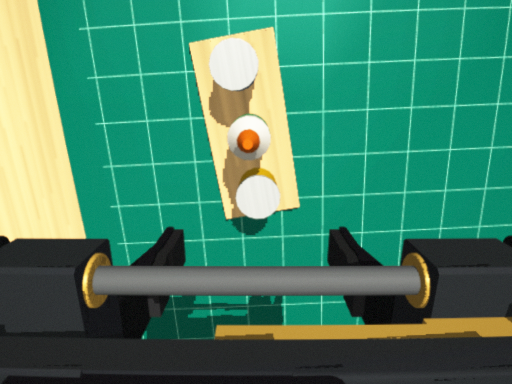

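```bash
python3 - <<'E'
from seg import *
np.set_printoptions(precision=1,suppress=True)
W=dict(np.load('/tmp/wrist15.npz'));T=dict(np.load('/tmp/top15.npz'));T0=dict(np.load('/tmp/top0.npz'))
def cc(c,m,z):
    cs,_=cv2.findContours(biggest(m),cv2.RETR_EXTERNAL,cv2.CHAIN_APPROX_NONE);(x,y),r=cv2.minEnclosingCircle(max(cs,key=len));print('px',round(x,1),round(y,1),round(r,1));return plane(c,[(x,y)],z)[0,:2]*1000
wh=lambda roi:mask(W,(0,0,140),(180,40,255),roi)
b=cc(W,wh((205,38,262,92)),.058);y=cc(W,wh((232,172,285,222)),.058)
o=cc(W,mask(W,(6,150,90),(16,255,255),(232,125,268,155)),.113)
m=(b+y)/2;ax=(b-y)/np.linalg.norm(b-y);print('tins',b,y,'mid',m,'axis',np.degrees(np.arctan2(ax[1],ax[0])),'bottle',o,'along',(o-m)@ax,'across',(o-m)@[ax[1],-ax[0]])
roi=(275,205,352,256)
pad=rect(T,mask(T,(5,60,45),(30,255,255),roi)|mask(T,(0,0,60),(180,60,255),roi)|mask(T,(0,100,40),(8,255,255),roi),.004);print('pad',pad)
red=mask(T,(0,150,40),(5,255,255),(290,215,318,245))|mask(T,(172,150,40),(180,255,255),(290,215,318,245))
r=rect(T,red,.056)[:2];s=rect(T,mask(T,(0,0,60),(180,50,255),(315,215,340,245)),.056)[:2]
a=np.radians(-2.9);ex=np.array([np.cos(a),np.sin(a)]);ey=np.array([-np.sin(a),np.cos(a)])
for n,v in(('red',r),('steel',s)): print(n,v,(v-pad[:2])@ex,(v-pad[:2])@ey)
yel=mask(T,(18,130,100),(30,255,255),(280,212,345,252));ys,xs=np.nonzero(yel);print('plate mask ext',plane(T,[(xs.min()-.5,ys.mean()),(xs.max()+.5,ys.mean())],.031)*1000)
for n,roi in(('spare',(280,125,325,195)),): print(n,rect(T0,mask(T0,(5,60,45),(30,255,255),roi),.009),rect(T,mask(T,(5,60,45),(30,255,255),roi),.009))
for c in(T0,T): print('jar',cc(c,mask(c,(0,0,0),(180,255,60),(338,152,372,182)),.06))
E
```

```text
px 233.1 63.9 26.3
px 257.4 196.8 22.0
px 247.8 140.8 11.4
tins [436.3 249.5] [452.3 120.8] mid [444.3 185.1] axis 97.08505095813784 bottle [447.6 184.9] along -0.6423609796510161 across 3.1947937068475896
pad [ 436.5 -188.5  173.3   94.7   87.5]
red [ 440.4 -158.3] 2.367098702701562 30.358637053261596
steel [ 436.9 -223.4] 2.1651813515509466 -34.83506838969742
plate mask ext [[ 435.9 -120.    31. ]
 [ 434.  -255.4   31. ]]
spare [ 644.3 -164.1   62.4  153.8  170. ] [ 644.1 -164.    62.4  154.3  170. ]
px 357.5 169.5 11.5
jar [ 599.8 -314.2]
px 354.5 169.0 9.3
jar [ 601.3 -305.8]
```

```bash
python3 - <<'E'
from rig import robot
print(robot.hand_in())
E
```

```text
the job is handed in; nothing more can be done
None
```

The plaque is set up and the glue bottle is on the stand. I handed the job in at about 45.8 s; the hand-in reports no verdict.

**What I did:** I moved the glue bottle to the stand, then laid the dark board on the pad and the leftmost brass plate on the board. The red weight went on the plate's left half and the steel one on its right. Every part was released and the arm was left clear of everything.

**Last checks from the pictures:**

| Check | Measured | Limit |
|---|---|---|
| Board centre vs pad | within about 1 mm | 12 mm |
| Plate centre vs board | within about 1 mm | 12 mm |
| Red weight along the plate / off its long axis | +30 mm / about 2 mm | 18–47 mm / 12 mm |
| Steel weight along the plate / off its long axis | −35 mm / about 2 mm | 18–47 mm / 12 mm |
| Bottle from midway / off the tins' line | 0.6 mm / 3 mm | 12 mm / 15 mm |
| Pale spare board shift | about 0.2 mm | 20 mm |

- **Board and plate squareness:** each looks square in the wrist pictures; I set both to the pad's measured angle.
- **Weight positions:** the weight figures are measured from the pad centre, because the weights cover the plate.

**What disagreed:**
- **Jar:** its mask centre differed by 8 mm between the first and last pictures. I put this down to the mask picking up shadow in the first one, since the jar looks unmoved at the same pixel and the arm never came near it.
- **Cameras:** the top and side cameras differed by 3–6 mm in places, so I used close wrist views for the grasps and placings.

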